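# Hook the sample basket out from under the glass shelf and dock it against the sprung stop

### The arm

A 7-joint arm with a two-finger parallel gripper is mounted at the origin on the work surface. World frame = base frame: x ahead of the robot, y to its left, z up, the work surface at z = 0. Lengths are in m, angles in rad, forces in N, time in s.
With the tool pointing down it reaches from about 0.35 to 0.775 m from the base axis. Payload 3.1 kg.
Tool frame: the origin (TCP) lies on the front face of the gripper's body, between the roots of the fingers; the fingertips stand 73 mm ahead of it and the grasp point (between the pads) lies 54 mm ahead of it; z points along the fingers, y is the direction in which the jaws open and shut (so a half turn about z gives the same grasp; the last joint's range is limited). The gripper opens to 85 mm and grips with 20 to 120 N. Pads are 22 mm wide; open, the fingers measure 114 mm over their backs; the gripper's body (76 mm by 85 mm) begins 54 mm behind the grasp point. The pads swing forward as they close: fully open they stand 13 mm farther back than shut.
Start: joints at [-1.357, 0.311, 0.014, 1.512, -0.004, 1.319, -0.027], TCP at [0.139, 0.532, 0.304] pointing down, gripper open.
Joint ranges: [-2.7, 2.7], [-0.3, 1.91], [-1.27, 1.3], [0.12, 2.57], [-1.44, 4.58], [0.2, 2.03], [-3.05, 3.05]. Speed limits (rad/s): [2.79, 2.79, 3.14, 3.14, 3.14, 3.14, 3.14].

### API

Orientations are given as a unit quaternion [x, y, z, w].
In Python, from bench import r gives the robot as it stands.
- The arm moves only by the tool send_rows, never from a script. Its arguments are lists of equal length, an entry for each row: "slide": the shift along the tool's x, y, z in m, a list of three; "twist": the turn about the tool's z in rad; "grip": the opening, from 0 (shut) to 1 (fully open). A call has 1 to 5 rows; each row shifts and turns the commanded pose from where the row before left it, along the tool's axes as they then stand; what a row does not reach is not made up. A row lasts 1/10 s, in which the tool goes at most 50 mm and 8.59 degrees, less where a joint would pass 70% of its speed; a pose out of reach is approached as far as the arm can. A call with a gripper value outside its range is refused whole. The fingers move at their own pace and stop on an object; "grip_force" is the grip in N (left out, the last holds). Time passes only in rows, so rows that do not move let the fingers close. It gives the time, the measured TCP pose, the force and the opening at its end, in the units of the state.
- r.get_obs(): the state, without advancing time (a new reading comes with each control period).
- r.capture(name): name is "scene" or "top" or "wrist"; returns the picture (384x512x3 uint8, red, green, blue); there is no depth.
- r.camera_info(name): a dict with "fx", "fy", "cx", "cy" (pixels), "T" (4x4, takes a point from camera to world coordinates). Camera axes: x right, y down, z forward; pixel columns grow to the right and rows downward; lengths in m; the calibration is good to about 2 mm. A picture is of the moment at which its call begins: read the wrist's pose just before it. camera_info takes no time and is no camera call; for the wrist camera it gives the pose at the moment of the call.
- r.close_job(): hands the job in, once; it reports no verdict.
The state is a dict: "clock": time; "joint_pos": joint angles; "dq": joint speeds; "tau": joint torques, N m; "eef_pos": TCP position; "eef_rot": TCP orientation; "wrist_force": force on the tool from outside, world axes, zero at the start; "torque": the same for the moment, N m; "gripper_width": opening from 0.0 (shut) to 1.0 (fully open).
Only numpy, scipy, OpenCV 4.12 (cv2) and the standard library are available. Lean on these libraries where they do the work, as an engineer would, in place of code of your own. Each camera call takes 0.05 s, during which the arm holds its last target.

### The job

Take the red-handled hook from its rest, reach under the glass shelf, drop the hook inside the near rim of the blue basket and drag the basket along its bay until it is snug and square against the orange sprung stop bar, pressing the bar in with a steady 7 N or so for a moment before you let go. Pull gently, with never more than 15 N or so on the basket, touch it with the hook only, leave everything else on the bench where it is, and lay the hook back on its rest, with the basket still touching the bar.

Things in the scene. Friction and masses are not known exactly. Their poses are not given: they have to be found in the camera images.
- hook: Loose hook tool, 0.16 kg. Red box handle 110 long (x), 20 wide (y), 26 mm high (z); origin at the handle's centre. An 8 mm steel rod runs on along +x at that height, ending at x = 204 mm in a prong pointing down (-z). It starts lying level on its rest, origin 48 mm above the bench, z up. Grasp it from above at the handle's centre, which is free at both sides and below.
- hook_tip (a point): Centre of the lower end of the prong: 200 mm along x from the handle's centre and 36 mm below it. The prong is 8 mm thick (x), 16 mm wide (y), and 32 mm of it stand below the rod's underside. Axes as the hook.
- rest: Fixed grey rest, 190 x 60 mm. Origin on the bench, straight below the handle's centre of the lying hook; x along the hook. Two notched uprights 12 mm thick: at x = -43 mm a notch 32 mm wide, floor 35 mm high, for the handle; at x = 105 mm one 24 mm wide, floor 44 mm high, for the rod. Cheeks 12 mm above the floors. The hook lies there with its centre 48 mm above the bench.
- bay: Fixed white bay: floor 400 (x) x 150 (y) x 6 mm thick, origin under its centre on the bench. x points to its inner end: the basket is dragged to -x. Side rails 26 mm above the bench, inner faces at y = +-62 mm. A clear glass shelf, underside 170 mm above the bench, covers x = 0 to 210, y = +-100 mm; posts at x = 25 and 185, y = +-85 mm.
- stop: Stop fixed in the bay, same axes; origin on the bay floor at its outer end (bay x = -200, z = 6 mm). A dark carriage clamped on it bears an orange bar, 104 mm wide, 15 to 41 mm above the floor, facing +x, that yields to -x on springs: 3 N/mm, at most 12 mm. The free bar's face lies 80 to 140 mm along x from the origin: not measured, feel for it. All of it is under 50 mm high.
- basket: Loose light blue basket 120 (x) x 100 (y) x 60 mm high, walls 4 mm, with four amber bottles fixed inside (78 mm high); 0.3 to 0.65 kg; slides with 1 to 5 N of friction. Origin under its centre, on the bay's floor; x points away from the stop, within 0.1 rad of the bay's. Behind its near (-x) wall 46 mm are empty, full width, for the prong. It starts under the shelf.
- basket_rim (a point): Middle of the top edge of the basket's near (-x) wall: 58 mm towards -x from the basket's centre, 60 mm above its underside. Axes as the basket.
- amber_a: Bystander: amber jar with black cap, diameter 52 mm, 100 mm high; origin under its centre.
- amber_b: Bystander: amber jar with white cap, diameter 52 mm, 100 mm high; origin under its centre.
- beaker: Bystander: glass beaker, diameter 70 mm, 90 mm high; origin under its centre.
- white_bottle: Bystander: white bottle with blue cap, diameter 60 mm, 110 mm high; origin under its centre.
- dish: Bystander: white dish, diameter 80 mm, 30 mm high; origin under its centre.
- spatula: Bystander: spatula with a blue handle, lying on the bench; origin on its underside.
Mind the look-alikes: they are no part of the job. What is shaped like the basket but pink is not meant. There is more than one size of the rest; the job needs the smaller.

How it is judged:
By the outcome, as a careful person would: the job done as asked, in the order asked, and still so for the second after the job is handed in, with the robot touching nothing.
It also fails if it takes over 64 s, if anything falls off the work surface, if the arm or the gripper's body presses on something with over 40 N, if the wrist force passes 120 N, or if a joint passes its speed limit or range.

## Working session

There is one attempt and no reset: what is moved stays moved. The work goes in short steps, Python scripts to look and compute and a tool call to move; the robot and the scene stay as the last step left them, time stands still between calls to the robot, and variables do not carry over. Pictures are saved under pics/ and viewed, and the job is handed in when it is done.

Besides the shell and the picture viewer there is one more tool, called by a JSON object that holds its "name" and its "arguments". send_rows: Moves the arm, as the interface text tells. Its arguments: {"type":"object","properties":{"slide":{"type":"array","items":{"type":"array","items":{"type":"number"}}},"twist":{"type":"array","items":{"type":"number"}},"grip":{"type":"array","items":{"type":"number"}},"grip_force":{"type":"number"}},"required":["slide","twist","grip"]}

```bash
ls; mkdir -p pics
python3 - <<'E'
from bench import r
import cv2
o=r.get_obs(); print({k:(v if not hasattr(v,'tolist') else v.tolist()) for k,v in o.items()})
for n in ["scene","top","wrist"]:
    im=r.capture(n); cv2.imwrite(f"pics/{n}0.png",im[:,:,::-1]); i=r.camera_info(n); print(n,i)
E
```

```text
pics
{'clock': 0.0, 'joint_pos': [-1.3567398900180567, 0.3117400441220129, 0.014013975571193405, 1.5130715380619109, -0.004368429172558696, 1.319205574144812, -0.02718966066141046], 'dq': [-0.00025865404159203947, 0.0012677936288847881, 0.002071166935510156, -0.002057944391599646, -0.0001463884464953581, -0.0008534173359683574, -0.0006343507011580209], 'tau': [-0.00029044391339994036, -37.991520166397095, 0.1457637269049883, -23.059000968933105, 0.012254930916242301, 0.013783443428110331, -9.11550557702867e-06], 'eef_pos': [0.13899601521367652, 0.5315626810149165, 0.3028072065018612], 'eef_rot': [0.1274931730084188, 0.9918387255386043, -0.0011941738461611023, -8.548115466256211e-05], 'wrist_force': [-0.1237714222727109, -0.0185380381542274, 0.1802444367862535], 'torque': [-0.04069370842288417, 0.00967015620890391, 0.016702669151251306], 'gripper_width': 0.999105344864349}
scene {'fx': 350.1619144625044, 'fy': 350.1619144625044, 'cx': 254.5632437080891, 'cy': 193.57288975447187, 'T': array([[-0.04604022,  0.83618881, -0.54650579,  1.21571592],
       [ 0.99881249,  0.02980733, -0.0385
[... 260 characters left out ...]
ray([[ 0.04025698, -0.97485606,  0.21916896,  0.16605641],
       [-0.9991869 , -0.03976295,  0.00666654, -0.14996819],
       [ 0.00221589, -0.21925912, -0.97566415,  1.4630748 ],
       [ 0.        ,  0.        ,  0.        ,  1.        ]])}
wrist {'fx': 265.96203493186147, 'fy': 265.96203493186147, 'cx': 255.36660238240614, 'cy': 189.0661636703241, 'T': array([[ 2.53468519e-01,  9.18177084e-01,  3.04474222e-01,
         5.97121810e-02],
       [ 9.67343228e-01, -2.40296479e-01, -8.06516059e-02,
         5.52705023e-01],
       [-8.88372851e-04,  3.14973720e-01, -9.49099977e-01,
         3.72307425e-01],
       [ 0.00000000e+00,  0.00000000e+00,  0.00000000e+00,
         1.00000000e+00]])}
```

View pics/scene0.png

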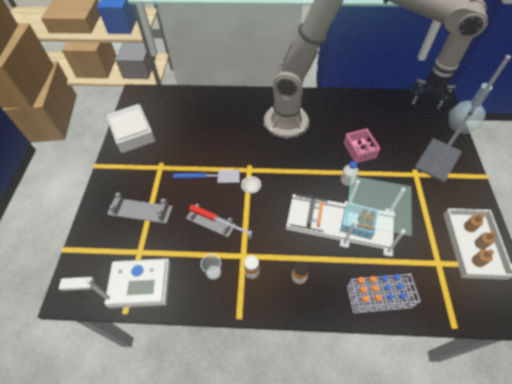

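View pics/top0.png

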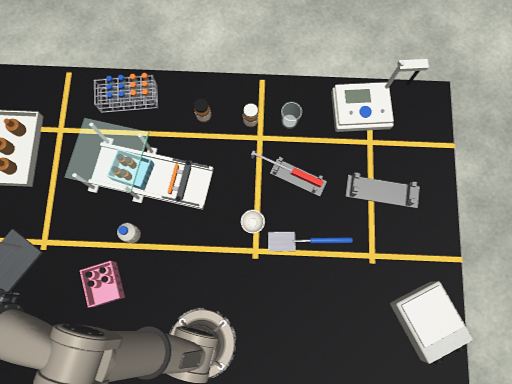

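View pics/wrist0.png

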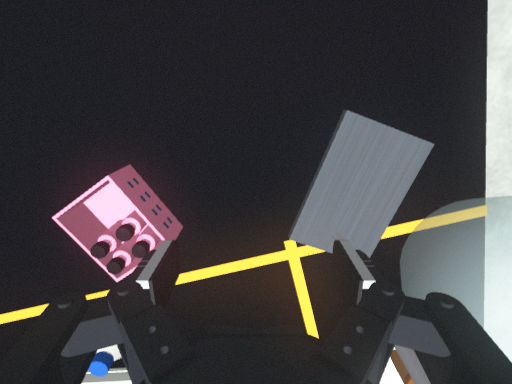

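The scene shows the blue basket under the glass at top (130,168), and the pink look-alike at (100,283). The hook with the red handle lies on a rest at (298,175), and a second, empty and larger rest stands at (383,190). I'll enlarge crops to measure and confirm.

Run:
```python
import cv2
im=cv2.imread("pics/top0.png")
def crop(n,x,y,w,h,s):
    cv2.imwrite(n,cv2.resize(im[y:y+h,x:x+w],None,fx=s,fy=s,interpolation=cv2.INTER_CUBIC))
crop("pics/t_hook.png",245,140,190,80,4)
crop("pics/t_bay.png",60,110,160,110,5)
```

```text
(no output)
```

View pics/t_hook.png

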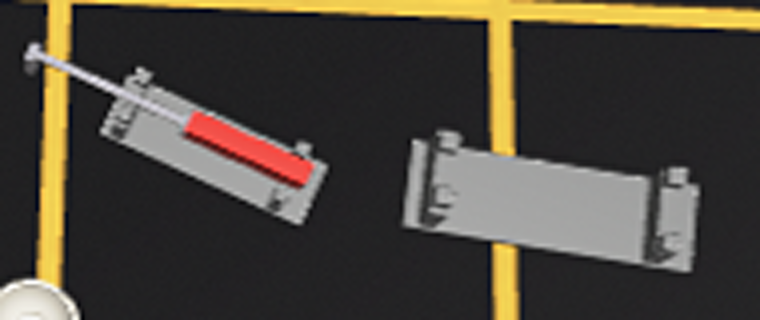

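View pics/t_bay.png

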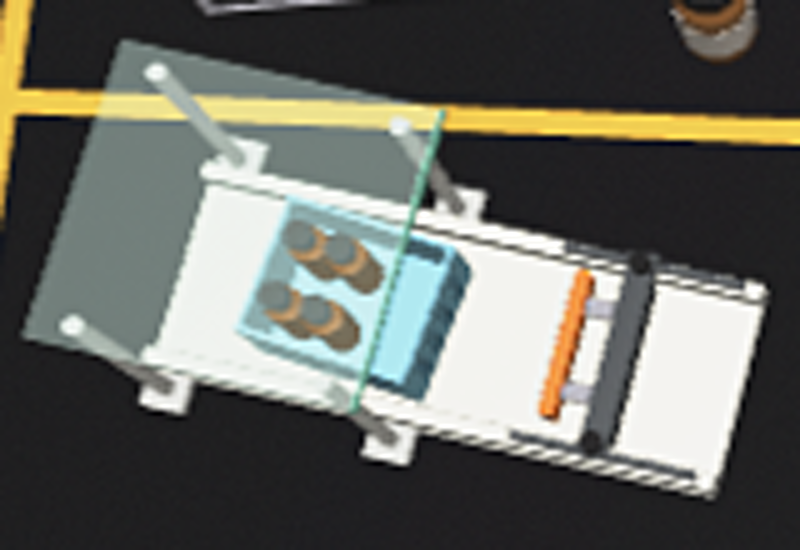

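The crop confirms it. The hook lies on the smaller rest (uprights span about 150 mm), and the rest at right is longer and wider. Next, coarse positions.

```bash
cat > h.py <<'E'
import numpy as np, cv2
from bench import r
from scipy.spatial.transform import Rotation as R
def p2w(info,uv,z):
    d=info["T"][:3,:3]@np.array([(uv[0]-info["cx"])/info["fx"],(uv[1]-info["cy"])/info["fy"],1])
    o=info["T"][:3,3]; return o+d*(z-o[2])/d[2]
def w2p(info,p):
    T=info["T"]; c=T[:3,:3].T@(np.asarray(p)-T[:3,3]); return np.array([info["cx"]+info["fx"]*c[0]/c[2],info["cy"]+info["fy"]*c[1]/c[2]])
E
python3 - <<'E'
from h import *
i=r.camera_info("top"); np.set_printoptions(precision=4,suppress=True)
H=lambda x,y,z:p2w(i,(245+(x+.5)/4-.5,140+(y+.5)/4-.5),z)
B=lambda x,y,z:p2w(i,(60+(x+.5)/5-.5,110+(y+.5)/5-.5),z)
f=(H(197,112,.061)+H(184,133,.061))/2;b=(H(313,162,.061)+H(302,186,.061))/2
print("handle",f,b,np.linalg.norm(f-b),(f+b)/2,"yaw",np.arctan2(*(f-b)[1::-1]))
print("prong end",H(33,55,.048))
# bay corners: rail tops z .026
c=[B(205,165,.026),B(150,352,.026),B(768,287,.026),B(712,493,.026)]
print(c); print("ctr",np.mean(c,0)); d=(c[0]+c[1]-c[2]-c[3])/2;print("yaw",np.arctan2(d[1],d[0]),np.linalg.norm(d[:2]))
print("basket near rim",B(447,245,.066),B(397,388,.066),"far",B(290,200,.066),B(237,330,.066))
print("shelf edge",B(443,110,.174),B(355,410,.174))
print("bar top",B(590,272,.047),B(556,417,.047))
for n,p in dict(dish=(252,221),spat=(345,240),whitecap=(124,230),jar1=(202,103),jar2=(250,107),beaker=(291,103)).items(): print(n,p2w(i,p,.05))
E
```

```text
handle [ 0.5659 -0.2719  0.061 ] [ 0.5255 -0.3699  0.061 ] 0.10599756410413831 [ 0.5457 -0.3209  0.061 ] yaw 1.1798137858018434
prong end [ 0.6237 -0.1379  0.048 ]
[array([0.6483, 0.3924, 0.026 ]), array([0.5132, 0.4142, 0.026 ]), array([ 0.5764, -0.0036,  0.026 ]), array([0.4312, 0.0254, 0.026 ])]
ctr [0.5423 0.2071 0.026 ]
yaw 1.3771640481028693 0.39993490379643903
basket near rim [0.5853 0.2089 0.066 ] [0.4858 0.2328 0.066 ] far [0.6125 0.3173 0.066 ] [0.5209 0.3427 0.066 ]
shelf edge [0.6409 0.1918 0.174 ] [0.4463 0.2273 0.174 ]
bar top [0.576  0.1153 0.047 ] [0.4746 0.1301 0.047 ]
dish [ 0.3908 -0.1443  0.05  ]
spat [ 0.3407 -0.4491  0.05  ]
whitecap [0.3442 0.2721 0.05  ]
jar1 [0.7997 0.0469 0.05  ]
jar2 [ 0.7917 -0.1212  0.05  ]
beaker [ 0.8125 -0.2637  0.05  ]
```

```bash
cat >> h.py <<'E'
def plan(pos,yaw,n,cur=None):
    """rows from current pose to TCP pos, tool-x yaw; tool taken as pointing down"""
    o=r.get_obs(); M=R.from_quat(o["eef_rot"]).as_matrix()
    p0=np.array(o["eef_pos"]); y0=np.arctan2(M[1,0],M[0,0])
    if cur is not None: p0,y0=np.array(cur[0]),cur[1]
    dy=(yaw-y0+np.pi)%(2*np.pi)-np.pi
    print("dp",np.round(np.array(pos)-p0,4),"dyaw",round(dy,4),"yaw0",round(y0,4),"tilt",np.round(M[:3,2],4))
    d=(np.array(pos)-p0)/n; S=[]
    for k in range(n):
        y=y0+dy*k/n; c,s=np.cos(y),np.sin(y)
        S.append([round(d[0]*c+d[1]*s,4),round(d[0]*s-d[1]*c,4),round(-d[2],4)])
    for k in range(0,n,5): print(S[k:k+5])
    print("twist/row",round(-dy/n,4))
E
python3 - <<'E'
from h import *
plan([.45,.1,.36],1.18,13)
E
```

```text
dp [ 0.311  -0.4317  0.0569] dyaw -1.7059 yaw0 2.8859 tilt [-4.0e-04 -1.8e-03 -1.0e+00]
[[np.float64(-0.0315), np.float64(-0.0261), np.float64(-0.0044)], [np.float64(-0.0347), np.float64(-0.0217), np.float64(-0.0044)], [np.float64(-0.0372), np.float64(-0.017), np.float64(-0.0044)], [np.float64(-0.0391), np.float64(-0.012), np.float64(-0.0044)], [np.float64(-0.0404), np.float64(-0.0068), np.float64(-0.0044)]]
[[np.float64(-0.0409), np.float64(-0.0014), np.float64(-0.0044)], [np.float64(-0.0407), np.float64(0.0039), np.float64(-0.0044)], [np.float64(-0.0399), np.float64(0.0092), np.float64(-0.0044)], [np.float64(-0.0383), np.float64(0.0144), np.float64(-0.0044)], [np.float64(-0.0361), np.float64(0.0193), np.float64(-0.0044)]]
[[np.float64(-0.0333), np.float64(0.0238), np.float64(-0.0044)], [np.float64(-0.0299), np.float64(0.028), np.float64(-0.0044)], [np.float64(-0.026), np.float64(0.0316), np.float64(-0.0044)]]
twist/row 0.1312
```

{"name": "send_rows", "arguments": {"slide": [[-0.031, -0.026, -0.004], [-0.035, -0.022, -0.004], [-0.037, -0.017, -0.004], [-0.039, -0.012, -0.004], [-0.04, -0.007, -0.004]], "twist": [0.131, 0.131, 0.131, 0.131, 0.131], "grip": [1, 1, 1, 1, 1]}}

```text
clock: 0.65
eef_pos: [0.2584, 0.3646, 0.3238]
eef_rot: [0.442, 0.897, -0.0, -0.0]
wrist_force: [0.5, -0.1, -1.2]
gripper_width: 1.002
```

{"name": "send_rows", "arguments": {"slide": [[-0.041, -0.001, -0.004], [-0.041, 0.004, -0.004], [-0.04, 0.009, -0.004], [-0.038, 0.014, -0.004], [-0.036, 0.019, -0.004]], "twist": [0.131, 0.131, 0.131, 0.131, 0.131], "grip": [1, 1, 1, 1, 1]}}

```text
clock: 1.15
eef_pos: [0.3778, 0.1989, 0.344]
eef_rot: [0.707, 0.707, 0.0, -0.0]
wrist_force: [2.0, 1.1, -0.2]
gripper_width: 1.001
```

{"name": "send_rows", "arguments": {"slide": [[-0.033, 0.024, -0.004], [-0.03, 0.028, -0.004], [-0.026, 0.032, -0.004], [0, 0, 0], [0, 0, 0]], "twist": [0.131, 0.131, 0.131, 0, 0], "grip": [1, 1, 1, 1, 1]}}

```text
clock: 1.65
eef_pos: [0.4499, 0.1002, 0.3557]
eef_rot: [0.831, 0.557, -0.0, -0.0]
wrist_force: [-0.0, 0.4, 0.1]
gripper_width: 0.998
```

Run:
```python
from h import *
import pickle
i=r.camera_info("wrist"); im=r.capture("wrist"); cv2.imwrite("pics/w1.png",cv2.resize(im[:,:,::-1],(768,576),interpolation=cv2.INTER_CUBIC)); pickle.dump(i,open("w1.pkl","wb"))
plan([.546,-.315,.25],1.18,10)
```

```text
dp [ 0.0967 -0.4166 -0.1055] dyaw -0.0039 yaw0 1.1839 tilt [-1.3e-03  5.0e-04 -1.0e+00]
[[np.float64(-0.0349), np.float64(0.0247), np.float64(0.0105)], [np.float64(-0.0349), np.float64(0.0247), np.float64(0.0105)], [np.float64(-0.0349), np.float64(0.0247), np.float64(0.0105)], [np.float64(-0.0349), np.float64(0.0247), np.float64(0.0105)], [np.float64(-0.0349), np.float64(0.0247), np.float64(0.0105)]]
[[np.float64(-0.0349), np.float64(0.0247), np.float64(0.0105)], [np.float64(-0.0349), np.float64(0.0248), np.float64(0.0105)], [np.float64(-0.0349), np.float64(0.0248), np.float64(0.0105)], [np.float64(-0.0349), np.float64(0.0248), np.float64(0.0105)], [np.float64(-0.0348), np.float64(0.0248), np.float64(0.0105)]]
twist/row 0.0004
```

View pics/w1.png

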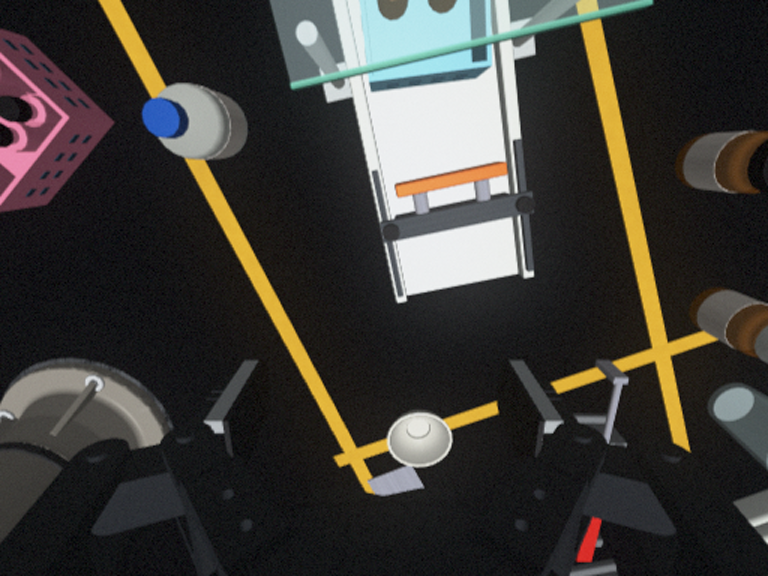

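The wrist view shows the basket's near rim at about (370–492, 75), the orange bar at (397–507, 180) and the bay's outer end at (400–533, 290). I'll move over the hook next and measure the bay from the saved picture.

{"name": "send_rows", "arguments": {"slide": [[-0.035, 0.025, 0.01], [-0.035, 0.025, 0.01], [-0.035, 0.025, 0.01], [-0.035, 0.025, 0.01], [-0.035, 0.025, 0.01]], "twist": [0, 0, 0, 0, 0], "grip": [1, 1, 1, 1, 1]}}

```text
clock: 2.2
eef_pos: [0.4996, -0.1071, 0.3051]
eef_rot: [0.829, 0.56, 0.0, -0.001]
wrist_force: [0.5, 0.8, -0.7]
gripper_width: 0.998
```

{"name": "send_rows", "arguments": {"slide": [[-0.035, 0.025, 0.01], [-0.035, 0.025, 0.01], [-0.035, 0.025, 0.01], [-0.035, 0.025, 0.01], [-0.035, 0.025, 0.01]], "twist": [0, 0, 0, 0, 0], "grip": [1, 1, 1, 1, 1]}}

```text
clock: 2.7
eef_pos: [0.5504, -0.3162, 0.2544]
eef_rot: [0.829, 0.56, 0.001, -0.001]
wrist_force: [1.5, -0.2, 0.6]
gripper_width: 0.996
```

{"name": "send_rows", "arguments": {"slide": [[0, 0, 0], [0, 0, 0]], "twist": [0, 0], "grip": [1, 1]}}

```text
clock: 2.9
eef_pos: [0.549, -0.3165, 0.2544]
eef_rot: [0.83, 0.558, -0.0, -0.002]
wrist_force: [1.3, 0.3, -0.1]
gripper_width: 1.001
```

Run:
```python
from h import *
import pickle
o=r.get_obs();i=r.camera_info("wrist"); im=r.capture("wrist"); cv2.imwrite("pics/w2.png",cv2.resize(im[:,:,::-1],(768,576),interpolation=cv2.INTER_CUBIC)); pickle.dump(i,open("w2.pkl","wb"))
print(o["eef_pos"],o["eef_rot"])
w=cv2.imread("pics/w1.png"); cv2.imwrite("pics/w1c.png",cv2.resize(w[0:310,260:660],None,fx=2,fy=2,interpolation=cv2.INTER_CUBIC)[:600])
```

```text
[ 0.54896535 -0.31654005  0.25435405] [ 8.29973656e-01  5.57800263e-01 -1.60723933e-04 -1.60340925e-03]
```

View pics/w2.png

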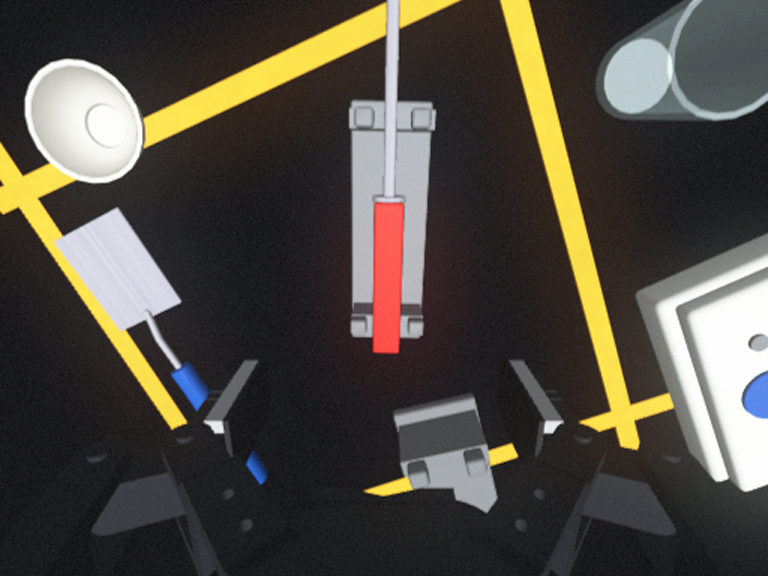

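View pics/w1c.png

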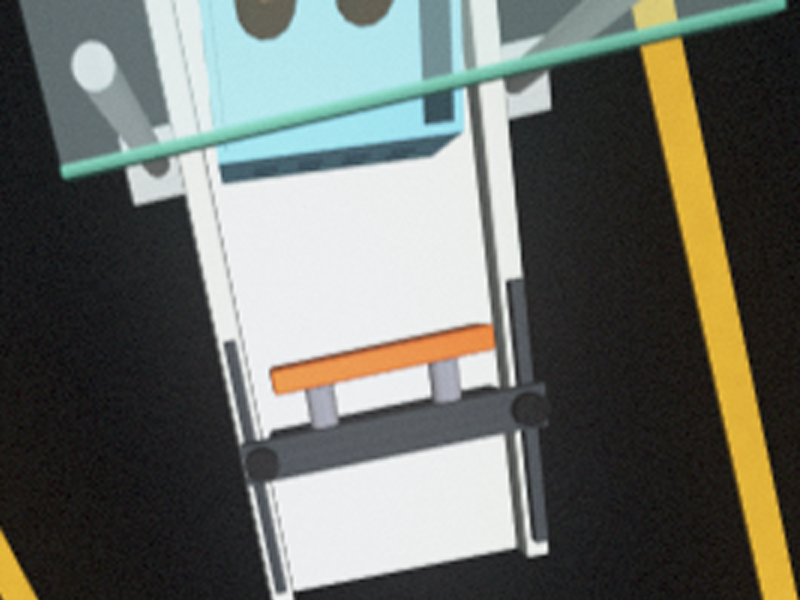

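```bash
cat >> h.py <<'E'
from scipy.optimize import least_squares
def fit2d(obs,x0):
    """obs: list of (info,uv,local xyz (z = world z)); fits x,y,yaw"""
    def f(v):
        c,s=np.cos(v[2]),np.sin(v[2])
        return np.concatenate([w2p(i,[v[0]+c*l[0]-s*l[1],v[1]+s*l[0]+c*l[1],l[2]])-uv for i,uv,l in obs])
    q=least_squares(f,x0); print("fit",np.round(q.x,4),"res px",np.round(q.fun.reshape(-1,2),1).tolist()); return q.x
E
python3 - <<'E'
from h import *
import pickle
w1=pickle.load(open("w1.pkl","rb"));w2=pickle.load(open("w2.pkl","rb")); t=r.camera_info("top")
s=lambda x,y:((x+.5)/1.5-.5,(y+.5)/1.5-.5)
c=lambda x,y:s(260+(x+.5)/2-.5,(y+.5)/2-.5)
B=lambda x,y:(60+(x+.5)/5-.5,110+(y+.5)/5-.5)
H=lambda x,y:(245+(x+.5)/4-.5,140+(y+.5)/4-.5)
hk=[(w2,s(374,352),(-.055,.01,.061)),(w2,s(399,352),(-.055,-.01,.061)),(w2,s(376,203),(.055,.01,.061)),(w2,s(404,203),(.055,-.01,.061))]
fit2d(hk,[.546,-.32,1.18])
fit2d([(t,H(33,55),(.2,0,.052)),(t,H(190,123),(.055,0,.061)),(t,H(307,174),(-.055,0,.061))],[.546,-.32,1.18])
bay=[(w1,c(521,548),(-.2,-.062,.006)),(w1,c(290,590),(-.2,.062,.006)),(w1,c(548,554),(-.2,-.075,.026)),
 (w1,c(64,178),(0,.1,.17)),(w1,c(785,9),(0,-.1,.17))]
v=fit2d(bay,[.542,.207,1.377])
v2=fit2d([(t,B(768,287),(-.2,-.075,.026)),(t,B(712,493),(-.2,.075,.026)),(t,B(443,110),(0,-.1,.174)),(t,B(355,410),(0,.1,.174)),(t,B(123,40),(.21,-.1,.174)),(t,B(22,337),(.21,.1,.174))],[.542,.207,1.377])
bk=[(w1,c(223,182),(-.06,.05,.006)),(w1,c(414,157),(-.06,-.05,.006)),(w1,c(219,163),(-.06,.05,.066)),(w1,c(462,130),(-.06,-.05,.066))]
fit2d(bk[2:],[.55,.27,1.38])
b2=fit2d([(t,B(470,262),(-.06,-.05,.066)),(t,B(290,200),(.06,-.05,.066)),(t,B(237,330),(.06,.05,.066)),(t,B(397,388),(-.06,.05,.066))],[.55,.27,1.38])
# bar top face front edge in wrist view
for p in [(490,325),(272,370)]:
    q=p2w(w1,c(*p),.047)
    d=q[:2]-v[:2]; print("bar front in bay",np.cos(v[2])*d[0]+np.sin(v[2])*d[1], -np.sin(v[2])*d[0]+np.cos(v[2])*d[1])
E
```

```text
fit [ 0.5487 -0.3214  1.165 ] res px [[-0.7, 0.8], [0.7, 1.1], [-0.9, -0.9], [0.9, -0.5]]
fit [ 0.5454 -0.3211  1.1739] res px [[-0.4, -0.1], [-0.3, -0.4], [0.7, 0.4]]
fit [0.544  0.2096 1.3825] res px [[-1.5, 0.2], [1.4, 0.4], [1.9, 0.3], [1.9, -1.6], [-2.7, 0.5]]
fit [0.5424 0.2092 1.3828] res px [[-0.6, -0.7], [-0.4, -0.1], [0.4, 0.1], [-0.2, 0.7], [0.4, -0.2], [0.4, 0.1]]
fit [0.5528 0.2749 1.3007] res px [[-0.7, 0.1], [0.7, -0.0]]
fit [0.5484 0.2713 1.2512] res px [[-1.8, -0.9], [1.5, -0.6], [-0.4, 0.3], [0.7, 1.1]]
bar front in bay -0.07647220161428651 -0.048833786632947594
bar front in bay -0.07612089766349703 0.05169926551503461
```

Run:
```python
from h import *
plan([.547,-.3213,.105],1.168,5)
```

```text
dp [-0.0027 -0.0061 -0.1501] dyaw -0.0178 yaw0 1.1858 tilt [-5.e-04  3.e-03 -1.e+00]
[[np.float64(-0.0013), np.float64(-0.0), np.float64(0.03)], [np.float64(-0.0013), np.float64(-0.0), np.float64(0.03)], [np.float64(-0.0013), np.float64(-0.0), np.float64(0.03)], [np.float64(-0.0013), np.float64(-0.0), np.float64(0.03)], [np.float64(-0.0013), np.float64(-0.0), np.float64(0.03)]]
twist/row 0.0036
```

{"name": "send_rows", "arguments": {"slide": [[-0.001, 0, 0.03], [-0.001, 0, 0.03], [-0.001, 0, 0.03], [-0.001, 0, 0.03], [-0.002, 0, 0.03]], "twist": [0.004, 0.004, 0.004, 0.004, 0.002], "grip": [1, 1, 1, 1, 1]}}

```text
clock: 3.45
eef_pos: [0.5485, -0.3189, 0.1055]
eef_rot: [0.834, 0.552, 0.002, -0.0]
wrist_force: [0.5, 0.6, 0.4]
gripper_width: 1.0
```

{"name": "send_rows", "arguments": {"slide": [[0, 0, 0], [0, 0, 0]], "twist": [0, 0], "grip": [1, 1]}}

```text
clock: 3.65
eef_pos: [0.5477, -0.3207, 0.1066]
eef_rot: [0.834, 0.551, 0.001, -0.0]
wrist_force: [-0.1, -0.3, 0.4]
gripper_width: 1.0
```

Run:
```python
from h import *
im=r.capture("wrist"); cv2.imwrite("pics/w3.png",cv2.resize(im[:,:,::-1],(768,576),interpolation=cv2.INTER_CUBIC))
plan([.547,-.3213,.105],1.168,1)
```

```text
dp [-0.0012  0.0006 -0.0028] dyaw 0.0004 yaw0 1.1676 tilt [ 2.9e-03 -4.0e-04 -1.0e+00]
[[np.float64(0.0001), np.float64(-0.0013), np.float64(0.0028)]]
twist/row -0.0004
```

View pics/w3.png

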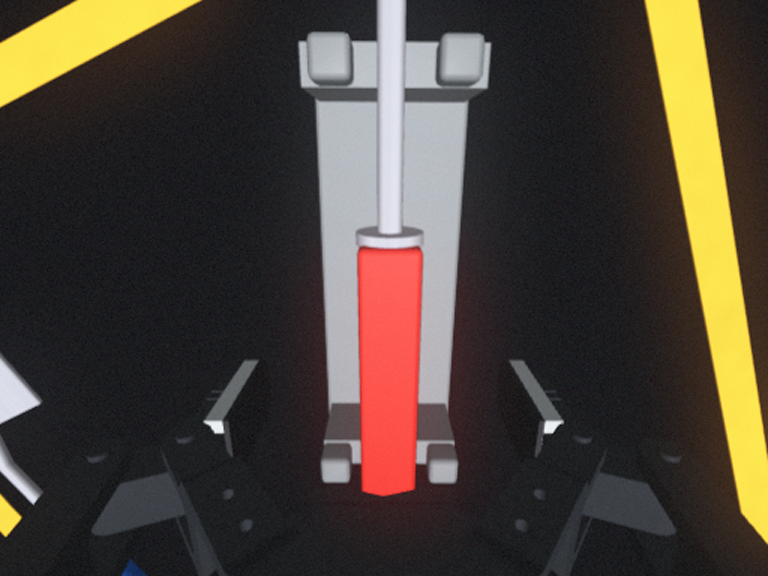

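The handle sits midway between the pads, at (388, 370) against a finger midpoint of x = 383. Closing.

{"name": "send_rows", "arguments": {"slide": [[0, -0.001, 0.002], [0, 0, 0], [0, 0, 0], [0, 0, 0], [0, 0, 0]], "twist": [0, 0, 0, 0, 0], "grip": [0.5, 0, 0, 0, 0], "grip_force": 80}}

```text
clock: 4.2
eef_pos: [0.546, -0.3232, 0.1047]
eef_rot: [0.835, 0.55, 0.0, 0.001]
wrist_force: [0.2, -0.3, -1.3]
gripper_width: 0.221
```

{"name": "send_rows", "arguments": {"slide": [[0, 0, 0], [0, 0, 0], [0, 0, 0], [0, 0, 0], [0, 0, 0]], "twist": [0, 0, 0, 0, 0], "grip": [0, 0, 0, 0, 0]}}

```text
clock: 4.7
eef_pos: [0.546, -0.3232, 0.1047]
eef_rot: [0.835, 0.55, 0.0, 0.001]
wrist_force: [-0.6, 0.3, 5.1]
gripper_width: 0.221
```

Run:
```python
from h import *
o=r.get_obs(); print(o["clock"],o["gripper_width"],o["wrist_force"],o["eef_pos"])
im=r.capture("wrist"); cv2.imwrite("pics/w4.png",cv2.resize(im[:,:,::-1],(768,576),interpolation=cv2.INTER_CUBIC))
```

```text
4.7 0.22061156634577844 [-0.6263537   0.30368759  5.05867521] [ 0.54602683 -0.32315145  0.10466388]
```

View pics/w4.png

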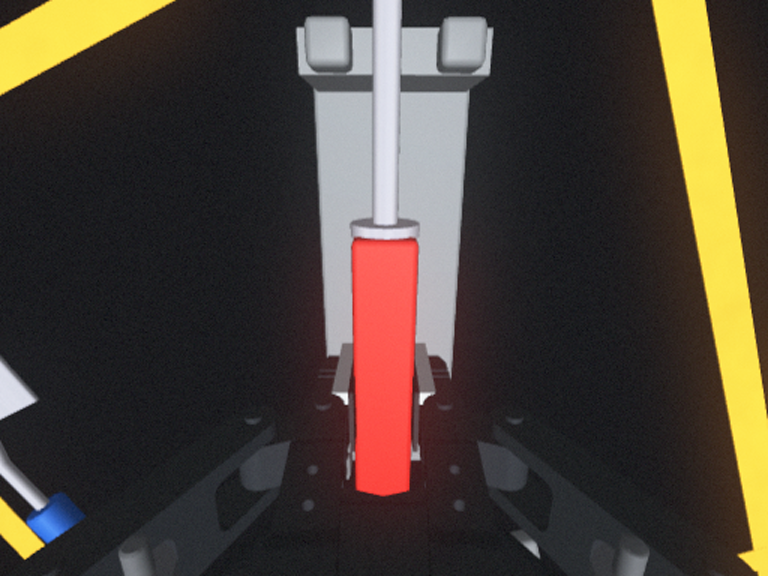

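{"name": "send_rows", "arguments": {"slide": [[0, 0, -0.01], [0, 0, -0.02], [0, 0, -0.03], [0, 0, -0.03], [0, 0, -0.03]], "twist": [0, 0, 0, 0, 0], "grip": [0, 0, 0, 0, 0]}}

```text
clock: 5.25
eef_pos: [0.5448, -0.3221, 0.2241]
eef_rot: [0.835, 0.55, -0.001, -0.001]
wrist_force: [1.0, 0.3, -2.1]
gripper_width: 0.216
```

{"name": "send_rows", "arguments": {"slide": [[0, 0, 0], [0, 0, 0], [0, 0, 0]], "twist": [0, 0, 0], "grip": [0, 0, 0]}}

```text
clock: 5.55
eef_pos: [0.5447, -0.3217, 0.2218]
eef_rot: [0.835, 0.55, -0.001, -0.002]
wrist_force: [-0.6, -0.8, -2.4]
gripper_width: 0.219
```

Run:
```python
from h import *
o=r.get_obs(); print(o["clock"],o["gripper_width"],o["wrist_force"],o["torque"],o["eef_pos"])
im=r.capture("top"); cv2.imwrite("pics/t2.png",cv2.resize(im[100:240,220:360,::-1],None,fx=4,fy=4,interpolation=cv2.INTER_CUBIC))
im=r.capture("scene"); cv2.imwrite("pics/s2.png",cv2.resize(im[130:330,130:330,::-1],None,fx=3,fy=3,interpolation=cv2.INTER_CUBIC))
```

```text
5.55 0.21852623690145465 [-0.55873353 -0.7652131  -2.39389115] [-0.02192044  0.06158926 -0.03917981] [ 0.54474413 -0.3217053   0.22177872]
```

View pics/t2.png

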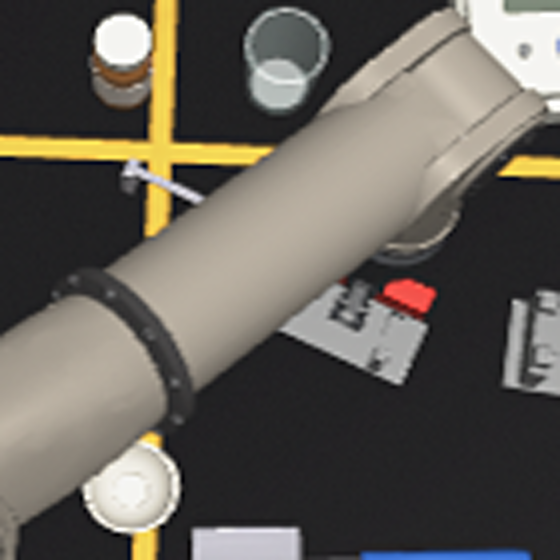

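View pics/s2.png

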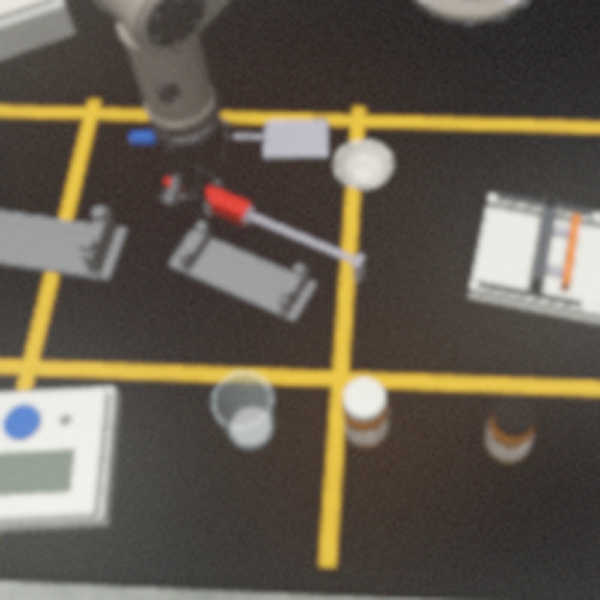

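Run:
```python
from h import *
t=r.camera_info("top"); s=r.camera_info("scene")
o=r.get_obs();M=R.from_quat(o["eef_rot"]).as_matrix();p=o["eef_pos"]
for f in (0,.002,.004):
  tip=p+M@np.array([.204+f,0,.0567]); tb=p+M@np.array([.204+f,0,.0567+.036])
  print(f,"top",(w2p(t,tip)-[220,100])*4,(w2p(t,tb)-[220,100])*4,"scene",(w2p(s,tip)-130)*3,(w2p(s,tb)-130)*3)
hb=p+M@np.array([-.055,0,.0437]); print((w2p(t,hb)-[220,100])*4)
# bay: tip target function
b=np.array([.543,.2094]);yw=1.383;u=np.array([np.cos(yw),np.sin(yw)]);n=np.array([-u[1],u[0]])
for bx in (-.1,.028,-.05): print(bx,b+u*(bx-.202)+n*.006)
plan([.42,-.13,.24],1.383,6)
```

```text
0 top [127.54235376 165.41604771] [127.34079061 180.5735516 ] scene [357.7069322  259.59315068] [358.66051322 274.61758287]
0.002 top [125.24601215 164.37104997] [125.10194682 179.55271903] scene [359.27217515 260.2460957 ] [360.18781301 275.26067514]
0.004 top [122.9502884 163.3263334] [122.86369035 178.53215424] scene [360.83872965 260.89958783] [361.71636119 275.90429306]
[433.19332548 298.70587916]
-0.1 [ 0.48072378 -0.08617008]
0.028 [0.50462066 0.03957943]
-0.05 [ 0.4900585  -0.03704918]
dp [-0.1249  0.1918  0.0183] dyaw 0.218 yaw0 1.165 tilt [-0.0035  0.0022 -1.    ]
[[np.float64(0.0212), np.float64(-0.0317), np.float64(-0.003)], [np.float64(0.0223), np.float64(-0.0309), np.float64(-0.003)], [np.float64(0.0234), np.float64(-0.0301), np.float64(-0.003)], [np.float64(0.0245), np.float64(-0.0292), np.float64(-0.003)], [np.float64(0.0255), np.float64(-0.0283), np.float64(-0.003)]]
[[np.float64(0.0265), np.float64(-0.0274), np.float64(-0.003)]]
twist/row -0.0363
```

Run:
```python
from h import *
plan([.4807,-.0862,.20],1.383,6)
```

```text
dp [-0.0642  0.2356 -0.0217] dyaw 0.218 yaw0 1.165 tilt [-0.0035  0.0022 -1.    ]
[[np.float64(0.0319), np.float64(-0.0253), np.float64(0.0036)], [np.float64(0.0328), np.float64(-0.0242), np.float64(0.0036)], [np.float64(0.0336), np.float64(-0.0229), np.float64(0.0036)], [np.float64(0.0344), np.float64(-0.0217), np.float64(0.0036)], [np.float64(0.0352), np.float64(-0.0204), np.float64(0.0036)]]
[[np.float64(0.0359), np.float64(-0.0192), np.float64(0.0036)]]
twist/row -0.0363
```

{"name": "send_rows", "arguments": {"slide": [[0.032, -0.025, 0.003], [0.033, -0.024, 0.003], [0.034, -0.023, 0.004], [0.034, -0.022, 0.004], [0.035, -0.02, 0.004]], "twist": [-0.036, -0.036, -0.036, -0.036, -0.037], "grip": [0, 0, 0, 0, 0]}}

```text
clock: 6.15
eef_pos: [0.4916, -0.1246, 0.2047]
eef_rot: [0.782, 0.624, -0.001, -0.001]
wrist_force: [1.8, 0.5, -1.3]
gripper_width: 0.22
```

{"name": "send_rows", "arguments": {"slide": [[0.036, -0.019, 0.004], [0, 0, 0], [0, 0, 0]], "twist": [-0.037, 0, 0], "grip": [0, 0, 0]}}

```text
clock: 6.45
eef_pos: [0.4818, -0.0855, 0.201]
eef_rot: [0.769, 0.639, -0.001, -0.001]
wrist_force: [0.2, -1.0, -1.0]
gripper_width: 0.221
```

Run:
```python
from h import *
im=r.capture("top"); cv2.imwrite("pics/t3.png",cv2.resize(im[110:230,50:240,::-1],None,fx=4,fy=4,interpolation=cv2.INTER_CUBIC))
im=r.capture("scene"); cv2.imwrite("pics/s3.png",cv2.resize(im[150:290,220:420,::-1],None,fx=4,fy=4,interpolation=cv2.INTER_CUBIC))
print(r.get_obs()["eef_pos"],r.get_obs()["wrist_force"])
plan([.4807,-.0862,.178],1.383,2)
```

```text
[ 0.48236724 -0.08827194  0.20177341] [-0.36060318  0.11449694 -1.50134974]
dp [-0.0017  0.0021 -0.0238] dyaw 0.0018 yaw0 1.3812 tilt [-2.0e-04 -1.2e-03 -1.0e+00]
[[np.float64(0.0009), np.float64(-0.001), np.float64(0.0119)], [np.float64(0.0009), np.float64(-0.001), np.float64(0.0119)]]
twist/row -0.0009
```

View pics/t3.png

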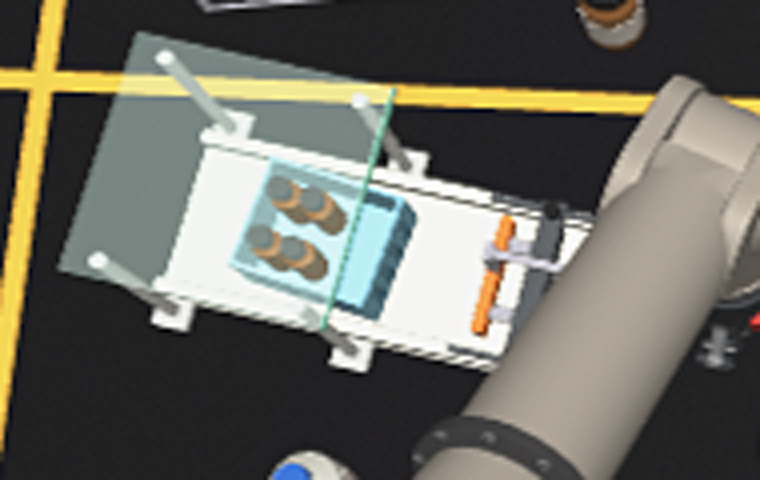

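View pics/s3.png

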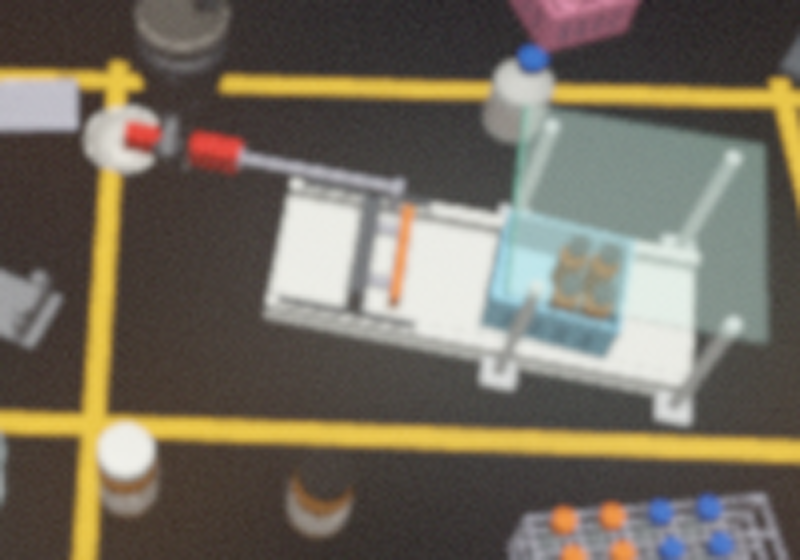

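Run:
```python
from h import *
t=r.camera_info("top"); s=r.camera_info("scene")
b=np.array([.543,.2094]);yw=1.383;u=np.array([np.cos(yw),np.sin(yw)]);n=np.array([-u[1],u[0]])
f=lambda q:np.round([(q[:2]-b)@u,(q[:2]-b)@n],4)
T=lambda x,y,z:f(p2w(t,(50+(x+.5)/4-.5,110+(y+.5)/4-.5),z))
S=lambda x,y,z:f(p2w(s,(220+(x+.5)/4-.5,150+(y+.5)/4-.5),z))
print(T(416,207,.066),T(375,319,.066),S(505,209,.066),S(487,305,.066))
print("prong",T(484,256,.145),S(404,186,.145))
plan([.5046,.0396,.178],1.383,7)
```

```text
[-0.0103 -0.0359] [-0.0038  0.0644] [0.0081 0.0543] [ 0.0017 -0.0538]
prong [-0.0966  0.0098] [-0.0938  0.0059]
dp [ 0.0222  0.1279 -0.0238] dyaw 0.0018 yaw0 1.3812 tilt [-2.0e-04 -1.2e-03 -1.0e+00]
[[np.float64(0.0185), np.float64(-0.0003), np.float64(0.0034)], [np.float64(0.0185), np.float64(-0.0003), np.float64(0.0034)], [np.float64(0.0185), np.float64(-0.0003), np.float64(0.0034)], [np.float64(0.0185), np.float64(-0.0003), np.float64(0.0034)], [np.float64(0.0185), np.float64(-0.0003), np.float64(0.0034)]]
[[np.float64(0.0185), np.float64(-0.0003), np.float64(0.0034)], [np.float64(0.0185), np.float64(-0.0003), np.float64(0.0034)]]
twist/row -0.0003
```

{"name": "send_rows", "arguments": {"slide": [[0.01, 0, 0.012], [0.018, 0, 0.011], [0.02, 0, 0], [0.02, 0, 0], [0.02, 0, 0]], "twist": [0, 0, 0, 0, 0], "grip": [0, 0, 0, 0, 0]}}

```text
clock: 7.05
eef_pos: [0.4986, 0.0016, 0.1773]
eef_rot: [0.77, 0.638, -0.001, -0.001]
wrist_force: [-0.0, 0.6, -1.3]
gripper_width: 0.216
```

{"name": "send_rows", "arguments": {"slide": [[0.02, -0.001, 0], [0.02, -0.001, 0], [0, 0, 0], [0, 0, 0]], "twist": [-0.002, 0, 0, 0], "grip": [0, 0, 0, 0]}}

```text
clock: 7.45
eef_pos: [0.5039, 0.04, 0.1778]
eef_rot: [0.769, 0.639, -0.001, -0.0]
wrist_force: [-0.6, -0.5, -1.9]
gripper_width: 0.22
```

Run:
```python
from h import *
im=r.capture("top"); cv2.imwrite("pics/t4.png",cv2.resize(im[110:210,60:200,::-1],None,fx=5,fy=5,interpolation=cv2.INTER_CUBIC))
im=r.capture("scene"); cv2.imwrite("pics/s4.png",cv2.resize(im[170:260,280:400,::-1],None,fx=6,fy=6,interpolation=cv2.INTER_CUBIC))
print(r.get_obs()["eef_pos"],r.get_obs()["wrist_force"])
plan([.5046,.0396,.137],1.383,2)
```

```text
[0.50400019 0.03813441 0.17830061] [-0.83628411  0.14426763 -1.98136586]
dp [ 0.0006  0.0015 -0.0413] dyaw -0.0004 yaw0 1.3834 tilt [-0.0011 -0.001  -1.    ]
[[np.float64(0.0008), np.float64(0.0002), np.float64(0.0207)], [np.float64(0.0008), np.float64(0.0002), np.float64(0.0207)]]
twist/row 0.0002
```

View pics/t4.png

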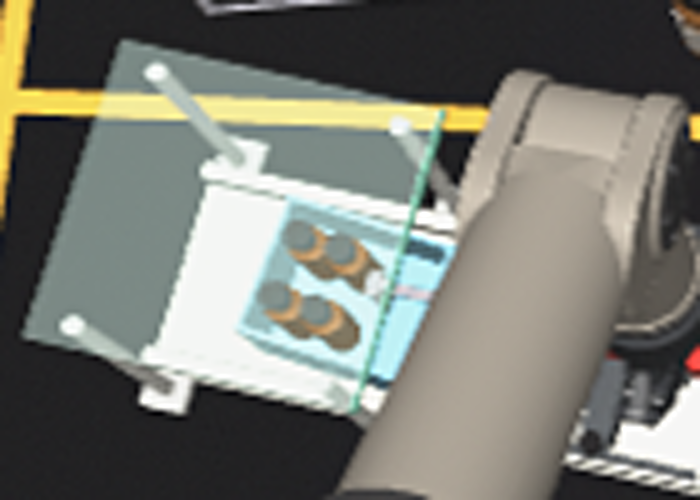

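View pics/s4.png

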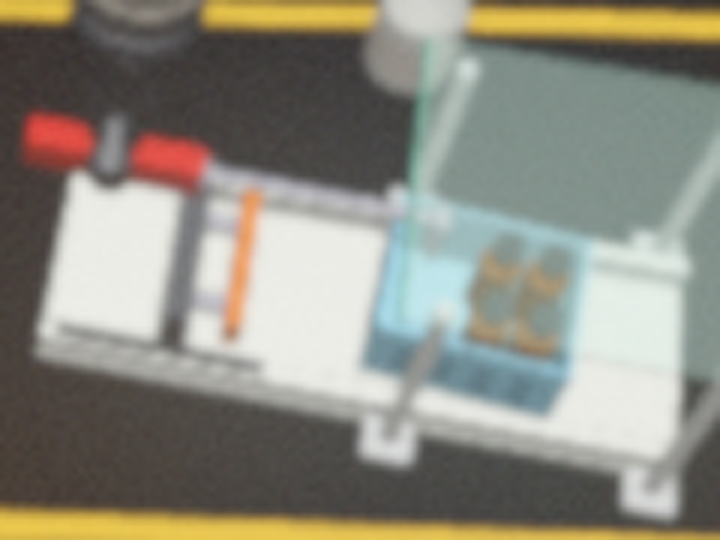

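The prong is over the empty part of the basket in both views: scene crop (433,235), between the rim at x≈395 and the bottles at x≈475. Lowering.

{"name": "send_rows", "arguments": {"slide": [[0.001, 0, 0.01], [0, 0, 0.01], [0, 0, 0.01], [0, 0, 0.01], [0, 0, 0]], "twist": [0, 0, 0, 0, 0], "grip": [0, 0, 0, 0, 0]}}

```text
clock: 8.05
eef_pos: [0.5031, 0.0399, 0.1369]
eef_rot: [0.77, 0.638, -0.002, -0.001]
wrist_force: [-0.7, -0.5, -2.0]
gripper_width: 0.219
```

Run:
```python
from h import *
o=r.get_obs();print(o["eef_pos"],o["wrist_force"],o["torque"])
im=r.capture("scene"); cv2.imwrite("pics/s5.png",cv2.resize(im[170:260,280:400,::-1],None,fx=6,fy=6,interpolation=cv2.INTER_CUBIC))
im=r.capture("top"); cv2.imwrite("pics/t5.png",cv2.resize(im[110:210,60:200,::-1],None,fx=5,fy=5,interpolation=cv2.INTER_CUBIC))
print(r.get_obs()["wrist_force"])
```

```text
[0.50306272 0.03989364 0.13689444] [-0.69851316 -0.49977237 -1.96643419] [-0.08359139  0.06392011 -0.00872266]
[ 0.47717033  0.93283811 -1.99486842]
```

View pics/s5.png

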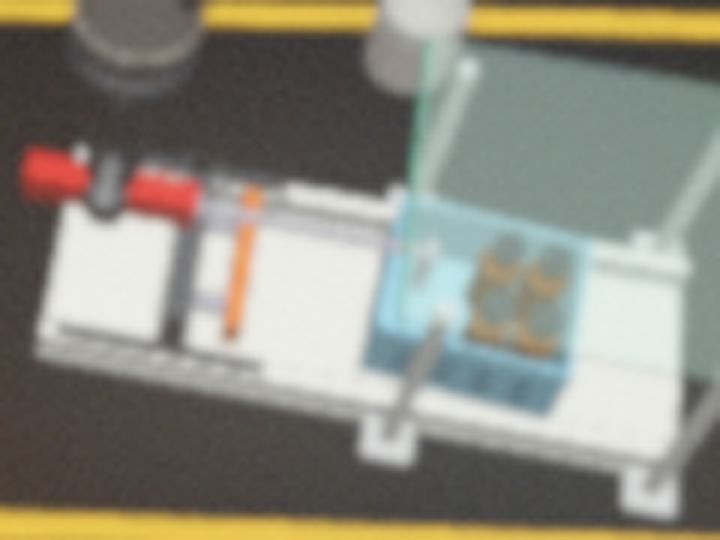

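View pics/t5.png

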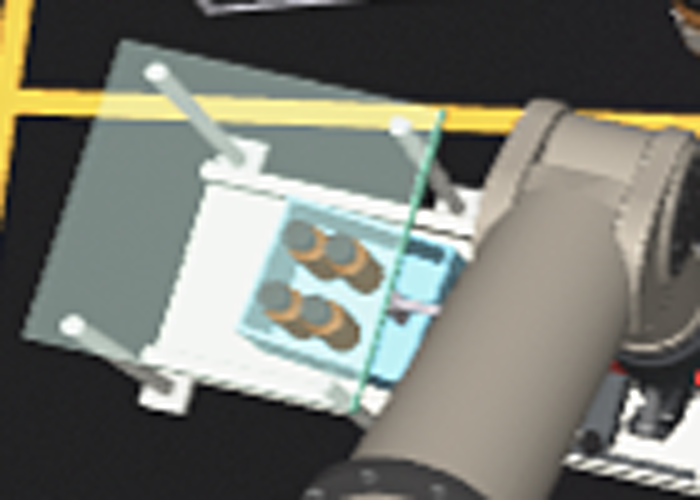

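The prong is inside the near rim at scene crop (425,262), and the force is unchanged. Dragging gently.

{"name": "send_rows", "arguments": {"slide": [[-0.003, 0, 0], [-0.004, 0, 0], [-0.004, 0, 0], [-0.003, 0, 0], [-0.002, 0, 0]], "twist": [0, 0, 0, 0, 0], "grip": [0, 0, 0, 0, 0]}}

```text
clock: 8.65
eef_pos: [0.5019, 0.0251, 0.1391]
eef_rot: [0.77, 0.638, 0.001, -0.0]
wrist_force: [1.5, 3.3, -2.4]
gripper_width: 0.22
```

{"name": "send_rows", "arguments": {"slide": [[-0.002, 0, 0], [-0.002, 0, 0], [-0.002, 0, 0], [-0.002, 0, 0], [-0.002, 0, 0]], "twist": [0, 0, 0, 0, 0], "grip": [0, 0, 0, 0, 0]}}

```text
clock: 9.15
eef_pos: [0.4998, 0.0147, 0.139]
eef_rot: [0.77, 0.639, 0.0, -0.0]
wrist_force: [1.5, 3.4, -1.4]
gripper_width: 0.219
```

{"name": "send_rows", "arguments": {"slide": [[-0.003, 0, 0], [-0.004, 0, 0], [-0.004, 0, 0], [-0.004, 0, 0], [-0.004, 0, 0]], "twist": [0, 0, 0, 0, 0], "grip": [0, 0, 0, 0, 0]}}

```text
clock: 9.65
eef_pos: [0.4961, -0.0045, 0.1389]
eef_rot: [0.77, 0.638, 0.0, -0.0]
wrist_force: [0.9, 3.5, -1.8]
gripper_width: 0.219
```

{"name": "send_rows", "arguments": {"slide": [[-0.004, 0, 0], [-0.004, 0, 0], [-0.004, 0, 0], [-0.004, 0, 0], [-0.003, 0, 0]], "twist": [0, 0, 0, 0, 0], "grip": [0, 0, 0, 0, 0]}}

```text
clock: 10.15
eef_pos: [0.4925, -0.0233, 0.1389]
eef_rot: [0.77, 0.638, -0.0, -0.0]
wrist_force: [0.5, 4.3, -1.0]
gripper_width: 0.22
```

Run:
```python
from h import *
im=r.capture("scene"); cv2.imwrite("pics/s6.png",cv2.resize(im[170:260,280:400,::-1],None,fx=6,fy=6,interpolation=cv2.INTER_CUBIC))
o=r.get_obs();print(o["eef_pos"],o["wrist_force"],o["torque"])
```

```text
[ 0.49240245 -0.0238742   0.13891617] [ 0.45522131  2.79357297 -0.92525905] [ 0.64237958 -0.10491816 -0.05476604]
```

View pics/s6.png

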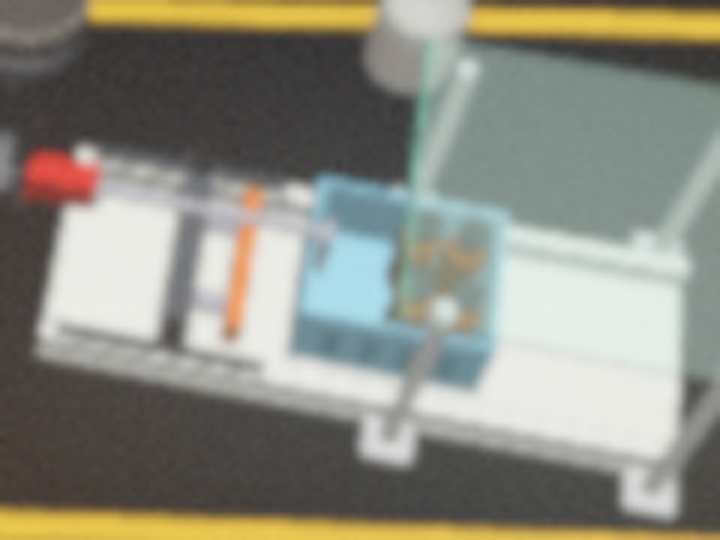

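The basket follows, with the prong on the near wall at scene crop (328,240). About 30 mm remain to the bar.

{"name": "send_rows", "arguments": {"slide": [[-0.004, 0, 0], [-0.004, 0, 0], [-0.004, 0, 0], [-0.003, 0, 0], [-0.002, 0, 0]], "twist": [0, 0, 0, 0, 0], "grip": [0, 0, 0, 0, 0]}}

```text
clock: 10.7
eef_pos: [0.4893, -0.0399, 0.1389]
eef_rot: [0.77, 0.638, -0.0, -0.0]
wrist_force: [2.2, 3.1, -1.8]
gripper_width: 0.222
```

{"name": "send_rows", "arguments": {"slide": [[-0.001, 0, 0], [-0.001, 0, 0], [-0.001, 0, 0], [-0.001, 0, 0], [-0.001, 0, 0]], "twist": [0, 0, 0, 0, 0], "grip": [0, 0, 0, 0, 0]}}

```text
clock: 11.2
eef_pos: [0.4886, -0.0444, 0.1389]
eef_rot: [0.77, 0.638, 0.0, -0.0]
wrist_force: [-0.2, 3.8, -1.1]
gripper_width: 0.22
```

Run:
```python
from h import *
im=r.capture("scene"); cv2.imwrite("pics/s7.png",cv2.resize(im[170:260,280:400,::-1],None,fx=6,fy=6,interpolation=cv2.INTER_CUBIC))
o=r.get_obs();print(o["eef_pos"],o["wrist_force"],o["torque"])
```

```text
[ 0.48855105 -0.04473636  0.13890171] [ 0.33612253  3.88441719 -0.60209106] [ 0.81872859 -0.10127791  0.04307888]
```

View pics/s7.png

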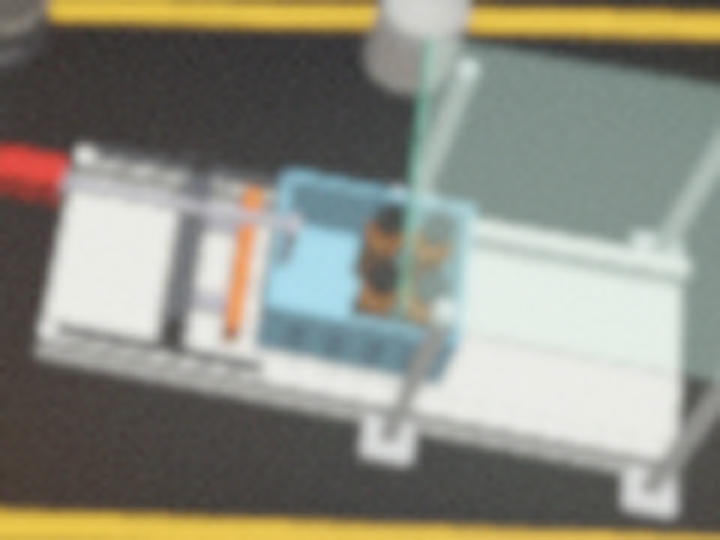

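{"name": "send_rows", "arguments": {"slide": [[-0.0015, 0, 0], [-0.0015, 0, 0], [-0.001, 0, 0], [-0.001, 0, 0], [-0.001, 0, 0]], "twist": [0, 0, 0, 0, 0], "grip": [0, 0, 0, 0, 0]}}

```text
clock: 11.75
eef_pos: [0.4875, -0.0504, 0.1389]
eef_rot: [0.77, 0.638, -0.0, -0.0]
wrist_force: [1.1, 4.9, -1.2]
gripper_width: 0.219
```

{"name": "send_rows", "arguments": {"slide": [[-0.001, 0, 0], [-0.0005, 0, 0], [-0.0005, 0, 0]], "twist": [0, 0, 0], "grip": [0, 0, 0]}}

```text
clock: 12.05
eef_pos: [0.4872, -0.0523, 0.1389]
eef_rot: [0.77, 0.638, 0.0, -0.0]
wrist_force: [0.6, 3.1, -2.4]
gripper_width: 0.221
```

{"name": "send_rows", "arguments": {"slide": [[-0.001, 0, 0], [-0.001, 0, 0]], "twist": [0, 0], "grip": [0, 0]}}

```text
clock: 12.25
eef_pos: [0.4868, -0.0543, 0.1389]
eef_rot: [0.77, 0.638, 0.0, 0.0]
wrist_force: [1.2, 3.5, -1.8]
gripper_width: 0.216
```

{"name": "send_rows", "arguments": {"slide": [[-0.001, 0, 0], [-0.001, 0, 0]], "twist": [0, 0], "grip": [0, 0]}}

```text
clock: 12.45
eef_pos: [0.4866, -0.0556, 0.1389]
eef_rot: [0.77, 0.639, 0.0, -0.0]
wrist_force: [0.7, 6.3, -0.9]
gripper_width: 0.222
```

{"name": "send_rows", "arguments": {"slide": [[-0.0005, 0, 0], [0, 0, 0]], "twist": [0, 0], "grip": [0, 0]}}

```text
clock: 12.65
eef_pos: [0.4865, -0.0559, 0.1388]
eef_rot: [0.77, 0.639, 0.0, -0.0]
wrist_force: [0.8, 5.4, -1.7]
gripper_width: 0.226
```

Run:
```python
from h import *
im=r.capture("scene"); cv2.imwrite("pics/s8.png",cv2.resize(im[170:250,270:390,::-1],None,fx=6,fy=6,interpolation=cv2.INTER_CUBIC))
o=r.get_obs();print(o["eef_pos"],o["wrist_force"],o["torque"])
im=r.capture("top"); cv2.imwrite("pics/t8.png",cv2.resize(im[110:230,60:220,::-1],None,fx=5,fy=5,interpolation=cv2.INTER_CUBIC))
```

```text
[ 0.48651517 -0.05592828  0.13883668] [ 1.12549665  4.65410619 -1.80787421] [ 1.0338341  -0.23666498  0.01459472]
```

View pics/s8.png

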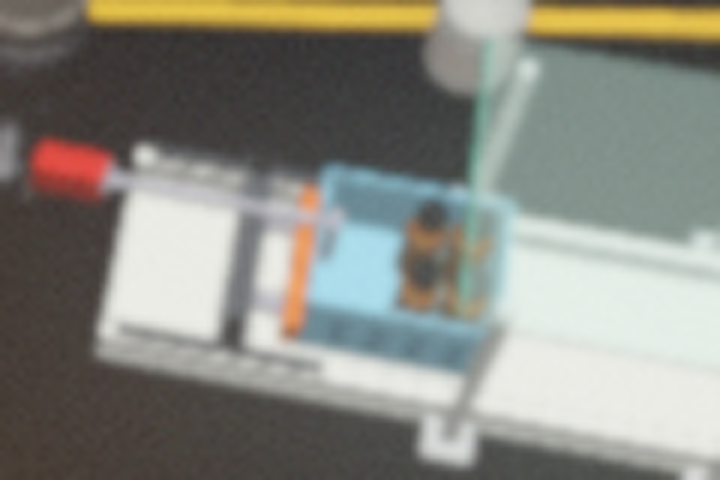

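View pics/t8.png

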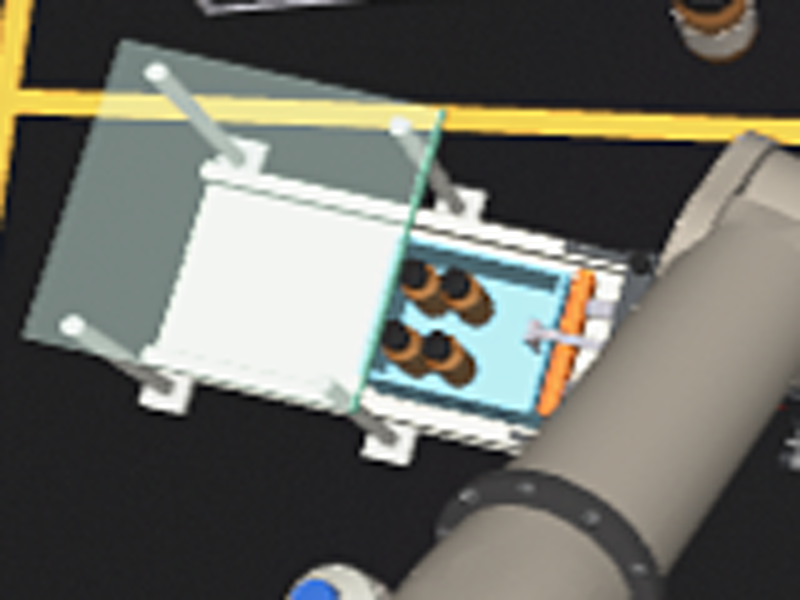

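Contact has just begun: the force is rising, and the bar at scene crop (300,260) touches the basket. I'll press on in small steps.

{"name": "send_rows", "arguments": {"slide": [[-0.0005, 0, 0], [-0.0005, 0, 0], [0, 0, 0]], "twist": [0, 0, 0], "grip": [0, 0, 0]}}

```text
clock: 13.05
eef_pos: [0.4865, -0.0563, 0.1388]
eef_rot: [0.769, 0.639, 0.001, -0.001]
wrist_force: [1.1, 6.4, -2.0]
gripper_width: 0.221
```

{"name": "send_rows", "arguments": {"slide": [[-0.0005, 0, 0], [-0.0005, 0, 0], [0, 0, 0]], "twist": [0, 0, 0], "grip": [0, 0, 0]}}

```text
clock: 13.35
eef_pos: [0.4864, -0.0568, 0.1388]
eef_rot: [0.769, 0.639, 0.001, -0.001]
wrist_force: [1.6, 7.7, -2.8]
gripper_width: 0.22
```

Run:
```python
from h import *
o=r.get_obs();print(o["eef_pos"],o["wrist_force"],o["torque"])
```

```text
[ 0.48638979 -0.05677448  0.13875837] [ 1.60655222  7.7227827  -2.8225188 ] [ 1.34030985 -0.43174517 -0.0505783 ]
```

{"name": "send_rows", "arguments": {"slide": [[-0.0005, 0, 0], [-0.0005, 0, 0], [-0.0005, 0, 0], [0, 0, 0]], "twist": [0, 0, 0, 0], "grip": [0, 0, 0, 0]}}

```text
clock: 13.75
eef_pos: [0.4863, -0.0574, 0.1387]
eef_rot: [0.769, 0.639, 0.001, -0.001]
wrist_force: [1.5, 7.8, -3.9]
gripper_width: 0.217
```

Run:
```python
from h import *
o=r.get_obs();print(o["eef_pos"],o["wrist_force"],o["torque"])
im=r.capture("scene"); cv2.imwrite("pics/s9.png",cv2.resize(im[170:250,270:390,::-1],None,fx=6,fy=6,interpolation=cv2.INTER_CUBIC))
o=r.get_obs();print(o["eef_pos"],o["wrist_force"],o["torque"])
im=r.capture("top"); cv2.imwrite("pics/t9.png",cv2.resize(im[150:210,120:200,::-1],None,fx=9,fy=9,interpolation=cv2.INTER_CUBIC))
o=r.get_obs();print(o["eef_pos"],o["wrist_force"],o["torque"])
```

```text
[ 0.48631615 -0.05742894  0.13871564] [ 1.54311513  7.77498856 -3.91829813] [ 1.61412651 -0.4958588  -0.09040916]
[ 0.48632312 -0.0574257   0.13871972] [ 2.52311272  8.96797813 -3.541081  ] [ 1.53700431 -0.48021006 -0.06856233]
[ 0.4863306  -0.05741364  0.13872439] [ 3.22007792  9.02250108 -3.52327861] [ 1.62991248 -0.44210806 -0.08606844]
```

View pics/t9.png

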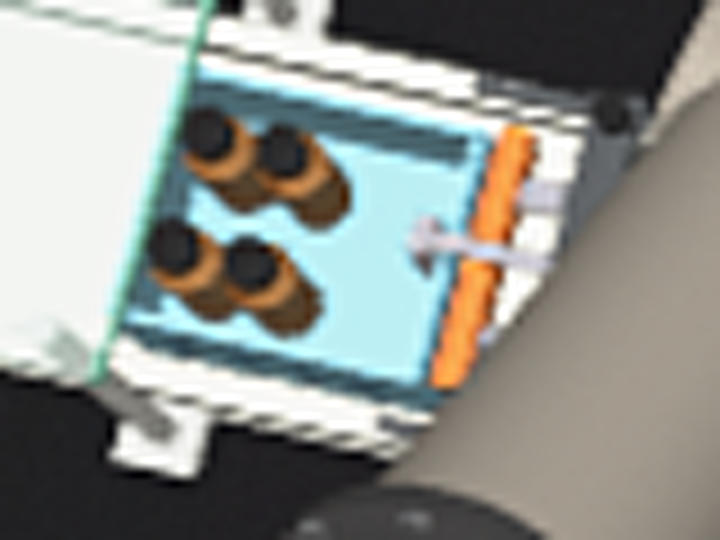

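View pics/s9.png

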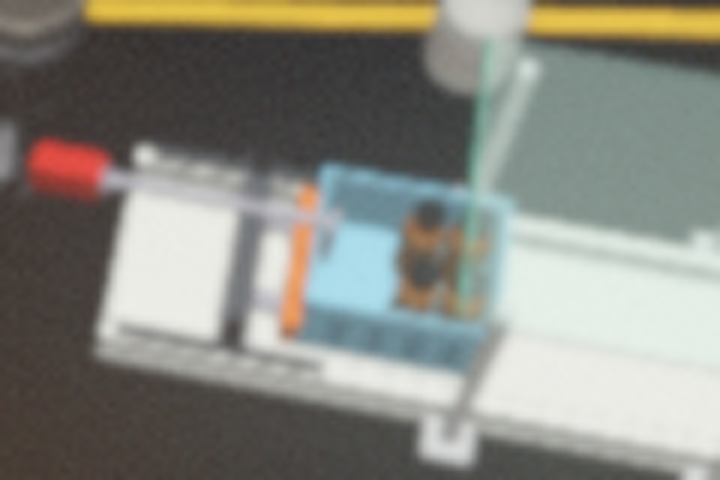

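{"name": "send_rows", "arguments": {"slide": [[-0.0005, 0, 0], [-0.0005, 0, 0], [0, 0, 0], [0, 0, 0], [0, 0, 0]], "twist": [0, 0, 0, 0, 0], "grip": [0, 0, 0, 0, 0]}}

```text
clock: 14.35
eef_pos: [0.4863, -0.0579, 0.1387]
eef_rot: [0.769, 0.639, 0.002, -0.001]
wrist_force: [2.3, 9.9, -3.4]
gripper_width: 0.219
```

{"name": "send_rows", "arguments": {"slide": [[0, 0, 0]], "twist": [0], "grip": [0]}}

```text
clock: 14.45
eef_pos: [0.4863, -0.0579, 0.1387]
eef_rot: [0.769, 0.639, 0.002, -0.001]
wrist_force: [2.9, 9.5, -3.3]
gripper_width: 0.22
```

{"name": "send_rows", "arguments": {"slide": [[0, 0, 0]], "twist": [0], "grip": [0]}}

```text
clock: 14.55
eef_pos: [0.4862, -0.0579, 0.1387]
eef_rot: [0.769, 0.639, 0.002, -0.001]
wrist_force: [2.0, 9.2, -3.8]
gripper_width: 0.221
```

{"name": "send_rows", "arguments": {"slide": [[0, 0, 0]], "twist": [0], "grip": [0]}}

```text
clock: 14.65
eef_pos: [0.4863, -0.0579, 0.1387]
eef_rot: [0.769, 0.639, 0.002, -0.001]
wrist_force: [2.5, 9.0, -3.2]
gripper_width: 0.221
```

Run:
```python
from h import *
o=r.get_obs();print(o["eef_pos"],o["wrist_force"],o["torque"])
```

```text
[ 0.48626035 -0.05789271  0.13868439] [ 2.46249632  8.99455675 -3.1810147 ] [ 1.7806899  -0.52088123 -0.12484033]
```

{"name": "send_rows", "arguments": {"slide": [[-0.0007, 0, 0], [0, 0, 0], [0, 0, 0], [0, 0, 0], [0, 0, 0]], "twist": [0, 0, 0, 0, 0], "grip": [0, 0, 0, 0, 0]}}

```text
clock: 15.15
eef_pos: [0.4862, -0.0582, 0.1386]
eef_rot: [0.769, 0.639, 0.002, -0.002]
wrist_force: [2.8, 10.4, -3.3]
gripper_width: 0.223
```

{"name": "send_rows", "arguments": {"slide": [[0, 0, 0], [0, 0, 0], [0, 0, 0], [0, 0, 0], [0, 0, 0]], "twist": [0, 0, 0, 0, 0], "grip": [0, 0, 0, 0, 0]}}

```text
clock: 15.65
eef_pos: [0.4862, -0.0583, 0.1386]
eef_rot: [0.769, 0.639, 0.002, -0.002]
wrist_force: [2.4, 9.7, -3.0]
gripper_width: 0.224
```

{"name": "send_rows", "arguments": {"slide": [[0, 0, 0], [0, 0, 0], [0, 0, 0], [0, 0, 0], [0, 0, 0]], "twist": [0, 0, 0, 0, 0], "grip": [0, 0, 0, 0, 0]}}

```text
clock: 16.15
eef_pos: [0.4862, -0.0582, 0.1386]
eef_rot: [0.769, 0.639, 0.002, -0.001]
wrist_force: [1.6, 10.0, -3.8]
gripper_width: 0.219
```

Run:
```python
from h import *
o=r.get_obs();print(o["eef_pos"],o["wrist_force"],o["torque"])
im=r.capture("top"); cv2.imwrite("pics/t10.png",cv2.resize(im[150:210,120:200,::-1],None,fx=9,fy=9,interpolation=cv2.INTER_CUBIC))
```

```text
[ 0.48619402 -0.05823425  0.13864682] [ 1.58256548 10.04361972 -3.82607475] [ 1.82210904 -0.59977241 -0.18647126]
```

View pics/t10.png

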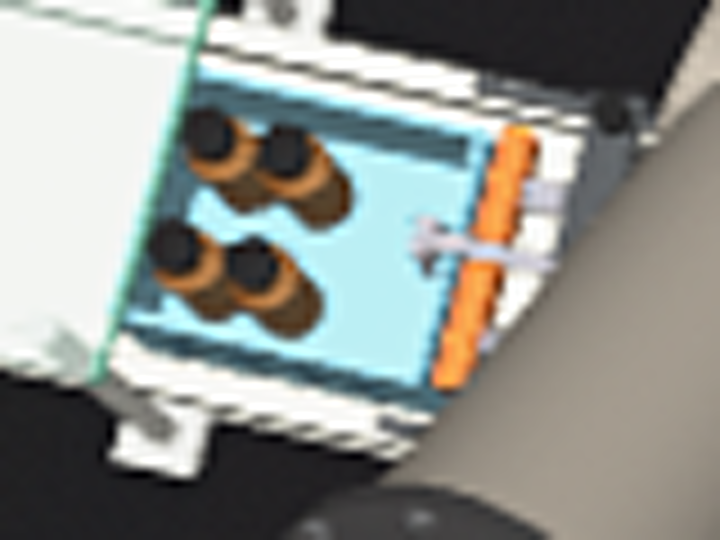

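Held steady for over a second at about 10 N on the hook. Subtracting about 3.6 N of sliding friction leaves about 6.7 N on the bar. Now I'll ease off slowly.

{"name": "send_rows", "arguments": {"slide": [[0.0005, 0, 0], [0.0005, 0, 0], [0.0005, 0, 0], [0.0005, 0, 0], [0.0005, 0, 0]], "twist": [0, 0, 0, 0, 0], "grip": [0, 0, 0, 0, 0]}}

```text
clock: 16.7
eef_pos: [0.4862, -0.0579, 0.1388]
eef_rot: [0.769, 0.639, 0.001, -0.001]
wrist_force: [1.0, 5.3, -2.6]
gripper_width: 0.219
```

{"name": "send_rows", "arguments": {"slide": [[0.0005, 0, 0], [0.0005, 0, 0], [0.0005, 0, 0], [0.0005, 0, 0], [0.0005, 0, 0]], "twist": [0, 0, 0, 0, 0], "grip": [0, 0, 0, 0, 0]}}

```text
clock: 17.2
eef_pos: [0.4862, -0.0572, 0.1389]
eef_rot: [0.77, 0.638, -0.0, 0.0]
wrist_force: [0.6, 3.5, -1.6]
gripper_width: 0.224
```

{"name": "send_rows", "arguments": {"slide": [[0.0005, 0, 0], [0.0005, 0, 0], [0.001, 0, 0], [0.001, 0, 0], [0.001, 0, 0]], "twist": [0, 0, 0, 0, 0], "grip": [0, 0, 0, 0, 0]}}

```text
clock: 17.7
eef_pos: [0.4868, -0.0541, 0.1389]
eef_rot: [0.77, 0.638, -0.001, 0.001]
wrist_force: [0.2, 0.2, -2.4]
gripper_width: 0.22
```

{"name": "send_rows", "arguments": {"slide": [[0.002, 0, 0], [0.002, 0, 0], [0.003, 0, 0], [0.003, 0, 0], [0, 0, 0]], "twist": [0, 0, 0, 0, 0], "grip": [0, 0, 0, 0, 0]}}

```text
clock: 18.2
eef_pos: [0.489, -0.0424, 0.1389]
eef_rot: [0.769, 0.639, 0.0, -0.0]
wrist_force: [0.1, 0.0, -1.2]
gripper_width: 0.216
```

Run:
```python
from h import *
o=r.get_obs();print(o["eef_pos"],o["wrist_force"],o["torque"])
im=r.capture("top"); cv2.imwrite("pics/t11.png",cv2.resize(im[150:210,120:200,::-1],None,fx=9,fy=9,interpolation=cv2.INTER_CUBIC))
```

```text
[ 0.48902314 -0.0423804   0.13885456] [ 0.12960784  0.01202484 -1.16180282] [-0.05269823  0.00094241 -0.02020859]
```

View pics/t11.png

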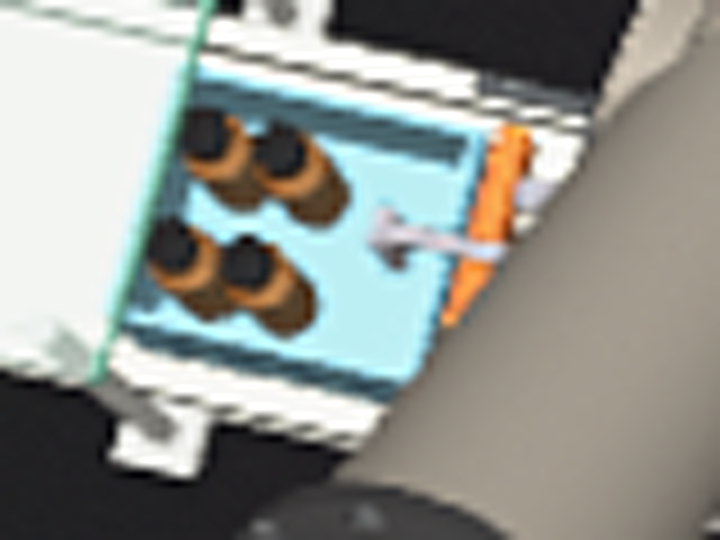

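The prong is free of the wall at (385,238), and the basket is still against the bar. Lifting out.

{"name": "send_rows", "arguments": {"slide": [[0, 0, -0.008], [0, 0, -0.012], [0, 0, -0.015], [0, 0, -0.02], [0, 0, -0.02]], "twist": [0, 0, 0, 0, 0], "grip": [0, 0, 0, 0, 0]}}

```text
clock: 18.75
eef_pos: [0.4889, -0.0436, 0.2157]
eef_rot: [0.77, 0.638, 0.0, 0.0]
wrist_force: [-0.3, -0.6, -2.1]
gripper_width: 0.221
```

Run:
```python
from h import *
o=r.get_obs();print(o["eef_pos"],o["wrist_force"],o["torque"])
plan([.546,-.3232,.222],1.166,8)
```

```text
[ 0.48893822 -0.04358258  0.21565101] [-0.29826424 -0.5878959  -2.07062044] [-0.08491786 -0.04355458 -0.01896904]
dp [ 0.0571 -0.2796  0.0063] dyaw -0.2182 yaw0 1.3842 tilt [ 1.e-03 -1.e-04 -1.e+00]
[[np.float64(-0.033), np.float64(0.0135), np.float64(-0.0008)], [np.float64(-0.0326), np.float64(0.0144), np.float64(-0.0008)], [np.float64(-0.0322), np.float64(0.0153), np.float64(-0.0008)], [np.float64(-0.0318), np.float64(0.0161), np.float64(-0.0008)], [np.float64(-0.0314), np.float64(0.017), np.float64(-0.0008)]]
[[np.float64(-0.0309), np.float64(0.0179), np.float64(-0.0008)], [np.float64(-0.0304), np.float64(0.0187), np.float64(-0.0008)], [np.float64(-0.0299), np.float64(0.0195), np.float64(-0.0008)]]
twist/row 0.0273
```

{"name": "send_rows", "arguments": {"slide": [[-0.033, 0.013, -0.001], [-0.033, 0.014, -0.001], [-0.032, 0.015, -0.001], [-0.032, 0.016, -0.001], [-0.031, 0.017, -0.001]], "twist": [0.027, 0.027, 0.027, 0.027, 0.027], "grip": [0, 0, 0, 0, 0]}}

```text
clock: 19.25
eef_pos: [0.5239, -0.2192, 0.2203]
eef_rot: [0.811, 0.585, 0.001, 0.001]
wrist_force: [0.9, -0.7, -1.9]
gripper_width: 0.218
```

{"name": "send_rows", "arguments": {"slide": [[-0.031, 0.018, -0.001], [-0.03, 0.019, 0], [-0.03, 0.02, 0], [0, 0, 0], [0, 0, 0]], "twist": [0.028, 0.028, 0.028, 0, 0], "grip": [0, 0, 0, 0, 0]}}

```text
clock: 19.75
eef_pos: [0.5454, -0.324, 0.2207]
eef_rot: [0.835, 0.55, -0.0, 0.0]
wrist_force: [-0.2, 0.5, -2.0]
gripper_width: 0.22
```

Run:
```python
from h import *
o=r.get_obs();print(o["eef_pos"],o["wrist_force"],o["torque"])
im=r.capture("wrist"); cv2.imwrite("pics/w12.png",cv2.resize(im[:,:,::-1],(768,576),interpolation=cv2.INTER_CUBIC))
im=r.capture("scene"); cv2.imwrite("pics/s12.png",cv2.resize(im[150:270,170:370,::-1],None,fx=4,fy=4,interpolation=cv2.INTER_CUBIC))
plan([.546,-.3232,.1055],1.166,5)
```

```text
[ 0.54544642 -0.32400596  0.22069253] [-0.24228163  0.47049993 -1.99438909] [-0.00383861  0.01931892  0.06948484]
dp [-0.0004 -0.002  -0.1148] dyaw -0.0014 yaw0 1.1674 tilt [ 7.0e-04  1.4e-03 -1.0e+00]
[[np.float64(-0.0004), np.float64(0.0001), np.float64(0.023)], [np.float64(-0.0004), np.float64(0.0001), np.float64(0.023)], [np.float64(-0.0004), np.float64(0.0001), np.float64(0.023)], [np.float64(-0.0004), np.float64(0.0001), np.float64(0.023)], [np.float64(-0.0004), np.float64(0.0001), np.float64(0.023)]]
twist/row 0.0003
```

View pics/w12.png

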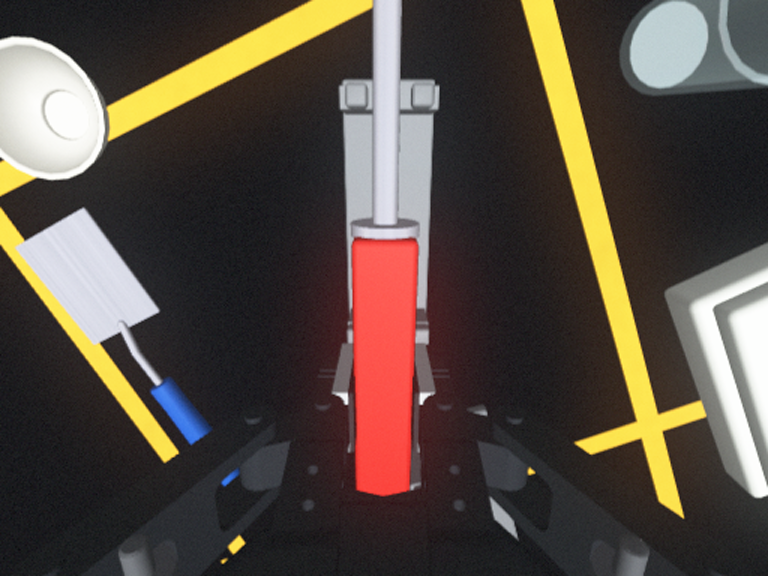

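View pics/s12.png

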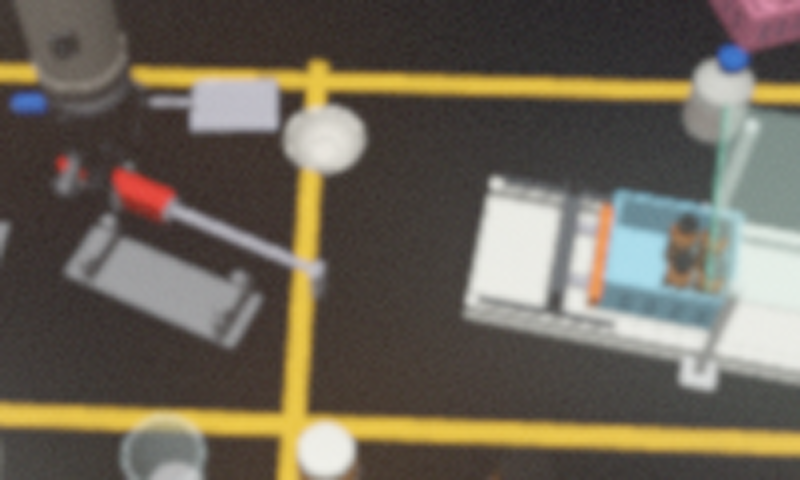

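The hook sits in the grip exactly as when it was grasped (handle rows 240–492), and the basket is still on the bar. Lowering onto the rest.

{"name": "send_rows", "arguments": {"slide": [[-0.001, 0, 0.025], [-0.001, 0, 0.025], [0, 0, 0.025], [0, 0, 0.02], [0, 0, 0.008]], "twist": [0, 0, 0, 0, 0], "grip": [0, 0, 0, 0, 0]}}

```text
clock: 20.35
eef_pos: [0.5449, -0.3212, 0.1148]
eef_rot: [0.834, 0.552, -0.0, -0.002]
wrist_force: [0.9, 0.0, -1.2]
gripper_width: 0.222
```

{"name": "send_rows", "arguments": {"slide": [[0, 0, 0], [0, 0, 0]], "twist": [0, 0], "grip": [0, 0]}}

```text
clock: 20.55
eef_pos: [0.546, -0.3241, 0.1181]
eef_rot: [0.835, 0.551, 0.001, 0.001]
wrist_force: [0.3, 0.4, -1.3]
gripper_width: 0.219
```

Run:
```python
from h import *
o=r.get_obs();print(o["eef_pos"],o["wrist_force"],o["torque"])
im=r.capture("wrist"); cv2.imwrite("pics/w13.png",cv2.resize(im[:,:,::-1],(768,576),interpolation=cv2.INTER_CUBIC))
plan([.546,-.3232,.1047],1.166,5)
```

```text
[ 0.54603278 -0.32414218  0.11813427] [ 0.33242007  0.40558357 -1.32807832] [-0.03208002  0.01213195  0.00342072]
dp [-0.0001  0.0014 -0.0139] dyaw -0.0006 yaw0 1.1666 tilt [ 0.0025 -0.0014 -1.    ]
[[np.float64(0.0003), np.float64(-0.0001), np.float64(0.0028)], [np.float64(0.0003), np.float64(-0.0001), np.float64(0.0028)], [np.float64(0.0003), np.float64(-0.0001), np.float64(0.0028)], [np.float64(0.0003), np.float64(-0.0001), np.float64(0.0028)], [np.float64(0.0003), np.float64(-0.0001), np.float64(0.0028)]]
twist/row 0.0001
```

View pics/w13.png

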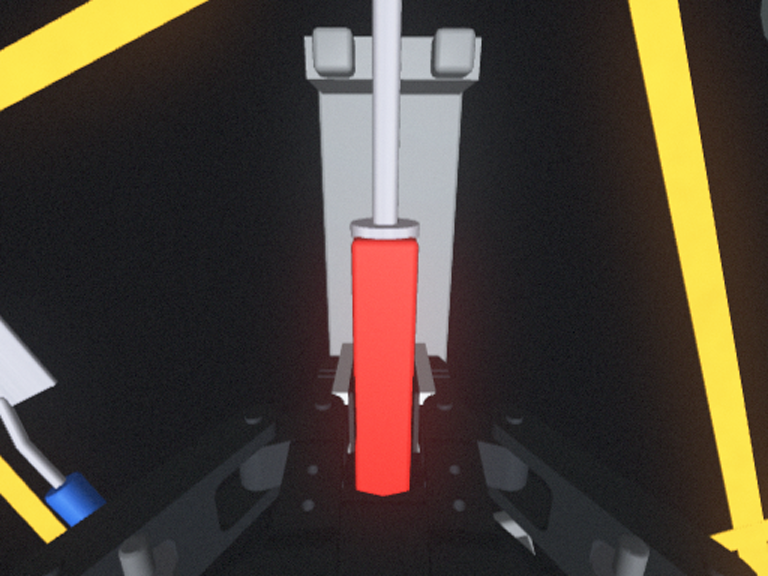

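{"name": "send_rows", "arguments": {"slide": [[0.001, 0, 0.004], [0, 0, 0.004], [0, 0, 0.002], [0, 0, 0.002], [0, 0, 0]], "twist": [0, 0, 0, 0, 0], "grip": [0, 0, 0, 0, 0]}}

```text
clock: 21.1
eef_pos: [0.5455, -0.3236, 0.1048]
eef_rot: [0.835, 0.55, 0.0, -0.0]
wrist_force: [0.6, 0.6, -2.1]
gripper_width: 0.218
```

{"name": "send_rows", "arguments": {"slide": [[0, 0, 0.001], [0, 0, 0]], "twist": [0, 0], "grip": [0, 0]}}

```text
clock: 21.3
eef_pos: [0.5456, -0.3236, 0.1047]
eef_rot: [0.835, 0.55, 0.0, 0.0]
wrist_force: [-1.5, 1.4, 3.3]
gripper_width: 0.218
```

Run:
```python
from h import *
o=r.get_obs();print(o["eef_pos"],o["wrist_force"],o["torque"])
```

```text
[ 0.54558307 -0.32362653  0.10465412] [-1.48409644  1.42644515  3.25165106] [0.28713402 0.38039708 0.0018785 ]
```

Seated: the vertical force has changed sign, at the same height as when it was grasped. Opening.

{"name": "send_rows", "arguments": {"slide": [[0, 0, 0], [0, 0, 0], [0, 0, 0], [0, 0, 0], [0, 0, 0]], "twist": [0, 0, 0, 0, 0], "grip": [0.4, 0.7, 1, 1, 1]}}

```text
clock: 21.8
eef_pos: [0.5456, -0.3235, 0.1038]
eef_rot: [0.835, 0.55, -0.0, 0.0]
wrist_force: [-0.0, 0.1, -0.0]
gripper_width: 0.997
```

{"name": "send_rows", "arguments": {"slide": [[0, 0, 0], [0, 0, 0], [0, 0, 0], [0, 0, -0.01], [0, 0, -0.02]], "twist": [0, 0, 0, 0, 0], "grip": [1, 1, 1, 1, 1]}}

```text
clock: 22.3
eef_pos: [0.5447, -0.3227, 0.133]
eef_rot: [0.835, 0.55, -0.001, -0.002]
wrist_force: [0.7, -0.4, 0.5]
gripper_width: 1.002
```

{"name": "send_rows", "arguments": {"slide": [[0, 0, -0.04], [0, 0, -0.04], [0, 0, -0.04], [0, 0, 0], [0, 0, 0]], "twist": [0, 0, 0, 0, 0], "grip": [1, 1, 1, 1, 1]}}

```text
clock: 22.8
eef_pos: [0.5459, -0.3241, 0.2559]
eef_rot: [0.835, 0.55, 0.001, 0.002]
wrist_force: [-0.4, 0.3, -0.7]
gripper_width: 0.998
```

Run:
```python
from h import *
o=r.get_obs();print(o["eef_pos"],o["wrist_force"],o["gripper_width"])
im=r.capture("wrist"); cv2.imwrite("pics/w14.png",cv2.resize(im[:,:,::-1],(768,576),interpolation=cv2.INTER_CUBIC))
im=r.capture("top"); cv2.imwrite("pics/t14.png",cv2.resize(im[130:230,100:260,::-1],None,fx=5,fy=5,interpolation=cv2.INTER_CUBIC))
im=r.capture("scene"); cv2.imwrite("pics/s14.png",cv2.resize(im[150:280,170:370,::-1],None,fx=4,fy=4,interpolation=cv2.INTER_CUBIC))
```

```text
[ 0.54586107 -0.32413615  0.25592434] [-0.41180844  0.32895646 -0.66180691] 0.9975743557565021
```

View pics/w14.png

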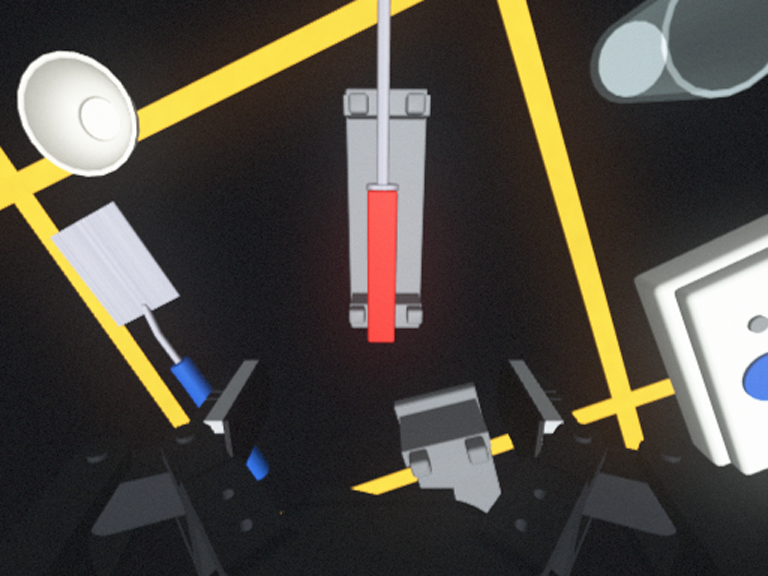

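View pics/t14.png

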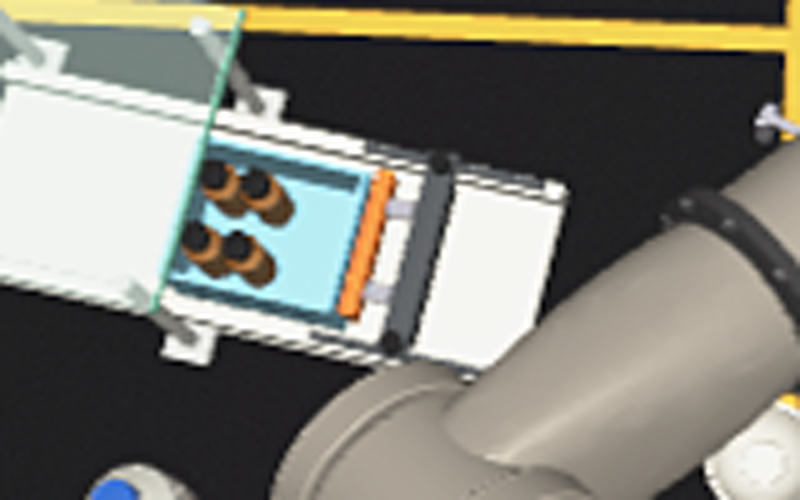

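View pics/s14.png

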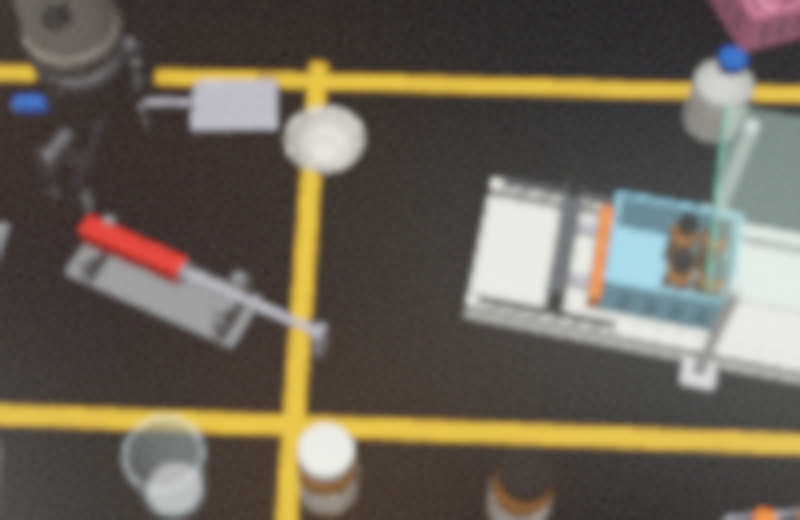

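The hook lies in both notches, with the handle at wrist (382,265). The basket is square and touching the bar in both views, and the gripper is open and clear. Handing in.

Run:
```python
from bench import r
print(r.close_job())
```

```text
the job is handed in; nothing more can be done
None
```

I took the hook from the smaller rest and dropped the prong inside the near rim of the blue basket. I then dragged the basket to the orange bar and pressed it in for over a second. After that I eased off slowly, lifted out and laid the hook back on its rest. I handed the job in at about 23 s.

- **Pull force:** wrist readings were about 3–5 N while dragging and about 10 N at most while pressing, under the 15 N limit. I read the force only between moves, so a brief peak inside one could have gone unseen.
- **Press on the bar:** I could not measure this directly. The pull minus about 3.6 N of sliding friction gives about 6.7 N. The bar's travel of roughly 2.3–2.9 mm gives about 7–8.5 N, so the two estimates only roughly agree.
- **Last pictures:** the basket looks square and touching the bar, and the hook sits in both notches of its rest. The bystanders I could see in those pictures look unmoved. The gripper is open and clear.
- **Disagreement between views:** the basket's starting position along the bay differed by about 12 mm between camera views. The empty space behind the near wall was wide enough to absorb this.

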